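# Change the splined hubs on the gear test stand

### The job

Put the isolator lever over to STOP before lifting any hub. Then take every worn red hub off the stubs and put it on the floor of the red tray, and slide every new blue hub fully home on a stub of its own, turning it so that its slots line up with the stub's teeth; which stubs are occupied and how many hubs there are differs each time. When all of that is done put the lever back to RUN, and leave the other things on the bench where they are.

Things in the scene. Friction and masses are not known exactly. Their poses are not given: they have to be found in the camera images.
- new1_c (a point): New hub, blue round flange 70 mm across, 15 mm thick, at its underside; on it a 36 mm square aluminium boss, top 50 mm above the underside. Cross-shaped bore right through: four slots 10.4 mm wide, 24.8 mm end to end, along the point's x and y, which are square to the boss's faces. Site at its centre, 25 mm above the underside, z up. 0.14-0.26 kg. Stands loose, boss up. May be absent.
- new2_c (a point): New hub, blue round flange 70 mm across, 15 mm thick, at its underside; on it a 36 mm square aluminium boss, top 50 mm above the underside. Cross-shaped bore right through: four slots 10.4 mm wide, 24.8 mm end to end, along the point's x and y, which are square to the boss's faces. Site at its centre, 25 mm above the underside, z up. 0.14-0.26 kg. Stands loose, boss up. May be absent.
- new3_c (a point): New hub, blue round flange 70 mm across, 15 mm thick, at its underside; on it a 36 mm square aluminium boss, top 50 mm above the underside. Cross-shaped bore right through: four slots 10.4 mm wide, 24.8 mm end to end, along the point's x and y, which are square to the boss's faces. Site at its centre, 25 mm above the underside, z up. 0.14-0.26 kg. Stands loose, boss up. May be absent.
- new4_c (a point): New hub, blue round flange 70 mm across, 15 mm thick, at its underside; on it a 36 mm square aluminium boss, top 50 mm above the underside. Cross-shaped bore right through: four slots 10.4 mm wide, 24.8 mm end to end, along the point's x and y, which are square to the boss's faces. Site at its centre, 25 mm above the underside, z up. 0.14-0.26 kg. Stands loose, boss up. May be absent.
- worn1_c (a point): Worn hub, red round flange 70 mm across, 15 mm thick, at its underside; on it a 36 mm square aluminium boss, top 50 mm above the underside. Cross-shaped bore right through: four slots 10.4 mm wide, 24.8 mm end to end, along the point's x and y, which are square to the boss's faces. Site at its centre, 25 mm above the underside, z up. 0.14-0.26 kg. Starts home on a stub, held by its weight. May be absent.
- worn2_c (a point): Worn hub, red round flange 70 mm across, 15 mm thick, at its underside; on it a 36 mm square aluminium boss, top 50 mm above the underside. Cross-shaped bore right through: four slots 10.4 mm wide, 24.8 mm end to end, along the point's x and y, which are square to the boss's faces. Site at its centre, 25 mm above the underside, z up. 0.14-0.26 kg. Starts home on a stub, held by its weight. May be absent.
- worn3_c (a point): Worn hub, red round flange 70 mm across, 15 mm thick, at its underside; on it a 36 mm square aluminium boss, top 50 mm above the underside. Cross-shaped bore right through: four slots 10.4 mm wide, 24.8 mm end to end, along the point's x and y, which are square to the boss's faces. Site at its centre, 25 mm above the underside, z up. 0.14-0.26 kg. Starts home on a stub, held by its weight. May be absent.
- stub1 (a point): Fixed grey gear unit, 94 mm across, top face 30 mm above the bench, with an upright brass cross-shaped stub that does not turn: 30 mm long, four teeth 8 mm wide, 22 mm tip to tip (top 6 mm: 5 and 18 mm). Site on its axis on the top face, z up, teeth along x and y. A hub fits in any quarter turn; when home its underside is on this face.
- stub2 (a point): Fixed grey gear unit, 94 mm across, top face 30 mm above the bench, with an upright brass cross-shaped stub that does not turn: 30 mm long, four teeth 8 mm wide, 22 mm tip to tip (top 6 mm: 5 and 18 mm). Site on its axis on the top face, z up, teeth along x and y. A hub fits in any quarter turn; when home its underside is on this face.
- stub3 (a point): Fixed grey gear unit, 94 mm across, top face 30 mm above the bench, with an upright brass cross-shaped stub that does not turn: 30 mm long, four teeth 8 mm wide, 22 mm tip to tip (top 6 mm: 5 and 18 mm). Site on its axis on the top face, z up, teeth along x and y. A hub fits in any quarter turn; when home its underside is on this face.
- stub4 (a point): Fixed grey gear unit, 94 mm across, top face 30 mm above the bench, with an upright brass cross-shaped stub that does not turn: 30 mm long, four teeth 8 mm wide, 22 mm tip to tip (top 6 mm: 5 and 18 mm). Site on its axis on the top face, z up, teeth along x and y. A hub fits in any quarter turn; when home its underside is on this face.
- tray: Red open return tray, 160 (x) x 260 (y) mm, 30 mm high, walls and floor 5 mm; fixed to the bench. Origin under its centre, axes along its sides.
- isolator (a joint): Isolator lever: 0 = RUN (leans to the -x of its base, over the green mark), 1.0 rad = STOP (leans to the +x of its base, over the red mark). Turns about a level axis, stays where it is left (friction about 1 N at the ball).
- isolator_tip (a point): Centre of the black ball, 26 mm across, at the lever's end, 70 mm from the pivot (10 mm steel rod between); 0.5 rad off vertical at either end of the swing.
- isolator_base: Yellow block of the isolator, 70 (x) x 50 (y) x 25 mm, fixed. Origin under its centre; the lever's pivot is 22 mm above it and the lever swings in its x-z plane.
- screwdriver: Orange-handled screwdriver lying right of the tray. Bystander; leave it alone. Origin at its underside.
- wrench: Steel wrench lying behind the gear units. Bystander; leave it alone. Origin at its underside.
- grease: Can, 50 mm across, 90 mm high, behind left. Bystander; leave it alone. Origin at its underside.
- jar: Amber jar with a black lid, 64 mm across, 85 mm high, left. Bystander; leave it alone. Origin at its underside.
- tape: Roll of black tape, 90 mm across, 22 mm thick, left. Bystander; leave it alone. Origin at its underside.
- battery: Black battery pack, 110 x 60 x 50 mm, behind right. Bystander; leave it alone. Origin at its underside.
- bearing: Sealed steel ball bearing lying flat, 80 mm across, 22 mm thick, right. Bystander; leave it alone. Origin at its underside.

How it is judged (in metres and radians):
On the way, in this order (a step that is already met when the one before it is completed fails the run):
1. the isolator is put to STOP (value of joint isolator above 0.8 rad), for 0.2 s.
2. with the isolator at STOP, every worn hub is in the tray and every new hub fully home on a stub (x of worn1_c in the frame of tray between -0.075 and 0.075 m and y of worn1_c in the frame of tray between -0.125 and 0.125 m and z of each of worn1_c, worn2_c, worn3_c in the frame of tray below 0.05 m and x of worn2_c in the frame of tray between -0.075 and 0.075 m and y of worn2_c in the frame of tray between -0.125 and 0.125 m and x of worn3_c in the frame of tray between -0.075 and 0.075 m and y of worn3_c in the frame of tray between -0.125 and 0.125 m and ((horizontal distance between new1_c and stub1 below 0.006 m and z of new1_c in the frame of stub1 below 0.0285 m and angle between new1_c's own z axis and vertical below 0.08 rad) or (horizontal distance between new1_c and stub2 below 0.006 m and z of new1_c in the frame of stub2 below 0.0285 m and angle between new1_c's own z axis and vertical below 0.08 rad) or (horizontal distance between new1_c and stub3 below 0.006 m and z of new1_c in the frame of stub3 below 0.0285 m and angle between new1_c's own z axis and vertical below 0.08 rad) or (horizontal distance between new1_c and stub4 below 0.006 m and z of new1_c in the frame of stub4 below 0.0285 m and angle between new1_c's own z axis and vertical below 0.08 rad)) and ((horizontal distance between new2_c and stub1 below 0.006 m and z of new2_c in the frame of stub1 below 0.0285 m and angle between new2_c's own z axis and vertical below 0.08 rad) or (horizontal distance between new2_c and stub2 below 0.006 m and z of new2_c in the frame of stub2 below 0.0285 m and angle between new2_c's own z axis and vertical below 0.08 rad) or (horizontal distance between new2_c and stub3 below 0.006 m and z of new2_c in the frame of stub3 below 0.0285 m and angle between new2_c's own z axis and vertical below 0.08 rad) or (horizontal distance between new2_c and stub4 below 0.006 m and z of new2_c in the frame of stub4 below 0.0285 m and angle between new2_c's own z axis and vertical below 0.08 rad)) and ((horizontal distance between new3_c and stub1 below 0.006 m and z of new3_c in the frame of stub1 below 0.0285 m and angle between new3_c's own z axis and vertical below 0.08 rad) or (horizontal distance between new3_c and stub2 below 0.006 m and z of new3_c in the frame of stub2 below 0.0285 m and angle between new3_c's own z axis and vertical below 0.08 rad) or (horizontal distance between new3_c and stub3 below 0.006 m and z of new3_c in the frame of stub3 below 0.0285 m and angle between new3_c's own z axis and vertical below 0.08 rad) or (horizontal distance between new3_c and stub4 below 0.006 m and z of new3_c in the frame of stub4 below 0.0285 m and angle between new3_c's own z axis and vertical below 0.08 rad)) and ((horizontal distance between new4_c and stub1 below 0.006 m and z of new4_c in the frame of stub1 below 0.0285 m and angle between new4_c's own z axis and vertical below 0.08 rad) or (horizontal distance between new4_c and stub2 below 0.006 m and z of new4_c in the frame of stub2 below 0.0285 m and angle between new4_c's own z axis and vertical below 0.08 rad) or (horizontal distance between new4_c and stub3 below 0.006 m and z of new4_c in the frame of stub3 below 0.0285 m and angle between new4_c's own z axis and vertical below 0.08 rad) or (horizontal distance between new4_c and stub4 below 0.006 m and z of new4_c in the frame of stub4 below 0.0285 m and angle between new4_c's own z axis and vertical below 0.08 rad)) and value of joint isolator above 0.5 rad), for 0.2 s.
3. the isolator is put back to RUN (value of joint isolator below 0.2 rad), for 0.2 s.
At the end, for the whole second after the job is handed in: Every worn hub is within the tray on its floor (centre less than 50 mm above the tray's underside), every new hub is fully home on a stub of its own (within 6 mm of the axis, underside within 3.5 mm of the housing top, tilt under 0.08 rad), and the isolator is at RUN (below 0.2 rad) (x of worn1_c in the frame of tray between -0.075 and 0.075 m and y of worn1_c in the frame of tray between -0.125 and 0.125 m and z of each of worn1_c, worn2_c, worn3_c in the frame of tray below 0.05 m and x of worn2_c in the frame of tray between -0.075 and 0.075 m and y of worn2_c in the frame of tray between -0.125 and 0.125 m and x of worn3_c in the frame of tray between -0.075 and 0.075 m and y of worn3_c in the frame of tray between -0.125 and 0.125 m and ((horizontal distance between new1_c and stub1 below 0.006 m and z of new1_c in the frame of stub1 below 0.0285 m and angle between new1_c's own z axis and vertical below 0.08 rad) or (horizontal distance between new1_c and stub2 below 0.006 m and z of new1_c in the frame of stub2 below 0.0285 m and angle between new1_c's own z axis and vertical below 0.08 rad) or (horizontal distance between new1_c and stub3 below 0.006 m and z of new1_c in the frame of stub3 below 0.0285 m and angle between new1_c's own z axis and vertical below 0.08 rad) or (horizontal distance between new1_c and stub4 below 0.006 m and z of new1_c in the frame of stub4 below 0.0285 m and angle between new1_c's own z axis and vertical below 0.08 rad)) and ((horizontal distance between new2_c and stub1 below 0.006 m and z of new2_c in the frame of stub1 below 0.0285 m and angle between new2_c's own z axis and vertical below 0.08 rad) or (horizontal distance between new2_c and stub2 below 0.006 m and z of new2_c in the frame of stub2 below 0.0285 m and angle between new2_c's own z axis and vertical below 0.08 rad) or (horizontal distance between new2_c and stub3 below 0.006 m and z of new2_c in the frame of stub3 below 0.0285 m and angle between new2_c's own z axis and vertical below 0.08 rad) or (horizontal distance between new2_c and stub4 below 0.006 m and z of new2_c in the frame of stub4 below 0.0285 m and angle between new2_c's own z axis and vertical below 0.08 rad)) and ((horizontal distance between new3_c and stub1 below 0.006 m and z of new3_c in the frame of stub1 below 0.0285 m and angle between new3_c's own z axis and vertical below 0.08 rad) or (horizontal distance between new3_c and stub2 below 0.006 m and z of new3_c in the frame of stub2 below 0.0285 m and angle between new3_c's own z axis and vertical below 0.08 rad) or (horizontal distance between new3_c and stub3 below 0.006 m and z of new3_c in the frame of stub3 below 0.0285 m and angle between new3_c's own z axis and vertical below 0.08 rad) or (horizontal distance between new3_c and stub4 below 0.006 m and z of new3_c in the frame of stub4 below 0.0285 m and angle between new3_c's own z axis and vertical below 0.08 rad)) and ((horizontal distance between new4_c and stub1 below 0.006 m and z of new4_c in the frame of stub1 below 0.0285 m and angle between new4_c's own z axis and vertical below 0.08 rad) or (horizontal distance between new4_c and stub2 below 0.006 m and z of new4_c in the frame of stub2 below 0.0285 m and angle between new4_c's own z axis and vertical below 0.08 rad) or (horizontal distance between new4_c and stub3 below 0.006 m and z of new4_c in the frame of stub3 below 0.0285 m and angle between new4_c's own z axis and vertical below 0.08 rad) or (horizontal distance between new4_c and stub4 below 0.006 m and z of new4_c in the frame of stub4 below 0.0285 m and angle between new4_c's own z axis and vertical below 0.08 rad)) and value of joint isolator below 0.2 rad); the robot touches nothing.
It fails at once if a hub is lifted (its centre more than 90 mm above the bench) while the isolator is at RUN (value of joint isolator below 0.5 rad and height (world z) of any of new1_c, new2_c, new3_c, new4_c, worn1_c, worn2_c, worn3_c above 0.09 m).
It fails at once if a bystander is moved more than 40 mm (distance of any of screwdriver, wrench, grease, jar, tape, battery, bearing from where it was at the start of the episode above 0.04 m).
Of new1, new2, new3, new4 only 3 to 4 are there at a start; the rules pass over those that are not, and their reading is None.
Of worn1, worn2, worn3 only 2 to 3 are there at a start; the rules pass over those that are not, and their reading is None.
At some moment in a run one of new1, new2, new3, new4 may be knocked a few centimetres aside while the robot is not near it.
Once in a run the grip may slacken for a moment while it holds something.
It also fails if it takes over 210 s, if anything falls off the work surface, if the arm or the gripper's body presses on something with over 40 N, if the wrist force passes 120 N, or if a joint passes its speed limit or range.

### The arm

A 6-joint arm with a two-finger parallel gripper is mounted at the origin on the work surface. World frame = base frame: x ahead of the robot, y to its left, z up, the work surface at z = 0. Lengths are in mm, angles in degrees, forces in N, time in s.
With the tool pointing down it reaches from about 350 to 850 mm from the base axis. Payload 8.1 kg.
Tool frame: the origin (TCP) lies between the finger pads; the fingertips stand 17 mm ahead of it and the grasp point (between the pads) lies 2 mm behind it; z points along the fingers, y is the line along which they close (so a half turn about z gives the same grasp; the last joint's range is limited). The gripper opens to 85 mm and grips with 20 to 120 N. Pads are 22 mm wide; open, the fingers measure 114 mm over their backs; the gripper's body (76 mm by 85 mm) begins 54 mm behind the grasp point. The pads swing forward as they close: fully open they stand 13 mm farther back than shut.
Start: joints at [-80.81, 7.471, 85.268, -0, 87.261, -4.893], TCP at [146.02, -581.965, 248.292] pointing down, gripper open.
Joint ranges: [-169.43, 169.43], [-51.17, 129.36], [1.28, 143.12], [-76.62, 256.62], [0, 156.53], [-152.29, 152.29]. Speed limits (degrees/s): [136.94, 136.94, 159.86, 180, 180, 180].

### API

Orientations are given as [roll, pitch, yaw] about the fixed x, y, z axes, in that order (R = Rz(yaw) Ry(pitch) Rx(roll)).
In Python, from bench import sense, snapshot, hand_in, trace, place_of gives the robot as it stands.
- The arm moves only by the shell command python3 -m handwheel 'ROWS' [FORCE]. ROWS is JSON, a list of rows, each a list of 7 numbers: the opening, from -1 (shut) to 1 (fully open), then the shift along the tool's x, y, z in cm, then the turn, a rotation vector about the tool's x, y, z in rad. A call has 1 to 12 rows; each row shifts and turns the commanded pose from where the row before left it, along the tool's axes as they then stand; what a row does not reach is not made up. A row lasts 1/12 s, in which the tool goes at most 41.7 mm and 7.16 degrees, less where a joint would pass 70% of its speed; a pose out of reach is approached as far as the arm can. A call with a gripper value outside its range is refused whole. The fingers move at their own pace and stop on an object; FORCE is the grip in N (left out, the last holds). Time passes only in rows, so rows that do not move let the fingers close. It gives the time, the measured TCP pose, the force, the opening and the grip force at its end, in the units of the state.
- sense(): the state, without advancing time (a new reading comes with each control period).
- snapshot(name): name is "side" or "top"; returns a dict with "image" (400x640x3 uint8, red, green, blue), "intrinsics" (3x3 intrinsics, pixels), "R" (3x3) and "t" (3): a world point X has camera coordinates R X + t. Camera axes: x right, y down, z forward; pixel columns grow to the right and rows downward; lengths in mm; the calibration is good to about 2 mm. A picture is of the moment at which its call begins. There is no depth.
- hand_in(): hands the job in; it is judged then, once.
Trained networks look in a picture, given as the dict that the camera call returned (one of the last four; its "shot" number tells which), for a name from the list of things; names that differ only in an ending like _2 or _b are one class to them, and where a whole thing is asked for, a point or a joint stands for the part that bears it (a point fixed in the world has none). Each returns a list of dicts, best first, with "conf" (0 to 1); they miss things now and then, are a little off and sometimes report something else, mostly with a low value. They report only what shows in the picture. A call takes as long as a camera call.
- trace(picture, query): "pixels" (400x640 bool, what is visible of it).
- place_of(picture, query): "location" ([x, y, z] in mm, in world coordinates, good to about 4 mm: a listed point, or the origin of a listed thing).
The state is a dict: "time": time; "joint_pos": joint angles; "qd": joint speeds; "joint_efforts": joint torques, N m; "tool_pos": TCP position; "tcp_rot": TCP orientation; "ft_force": force on the tool from outside, world axes, zero at the start; "wrist_torque": the same for the moment, N m; "finger_gap": finger opening in mm; "grip_force": force on a finger pad.
Only numpy, scipy, OpenCV 4.12 (cv2) and the standard library are available. Lean on these libraries where they do the work, as an engineer would, in place of code of your own. Each camera call takes 0.05 s, during which the arm holds its last target. There are 200 camera calls.

## Working session

There is one attempt and no reset: what is moved stays moved. The work goes in short steps, Python scripts to look and compute and a shell command to move; the robot and the scene stay as the last step left them, time stands still between calls to the robot, and variables do not carry over. Pictures are saved under pics/ and viewed, at most 14 in all, crops included, and the job is handed in when it is done.

```bash
ls; mkdir -p pics
python3 - <<'E'
from bench import sense,snapshot,trace,place_of
import cv2
s=sense();print(s)
for n in ["top","side"]:
    p=snapshot(n);cv2.imwrite(f"pics/{n}0.png",p["image"][:,:,::-1])
    print(n,p["intrinsics"],p["R"],p["t"])
    for q in ["new1_c","worn1_c","stub1","tray","isolator_tip","isolator_base"]:
        for d in place_of(p,q): print(q,[round(float(v)) for v in d["location"]],round(d["conf"],2))
E
```

```text
pics
{'time': 0.0, 'joint_pos': array([-8.08099693e+01,  7.51502982e+00,  8.53294343e+01, -1.31862226e-03,
        8.72596296e+01, -4.89337877e+00]), 'qd': array([-0.02612881, -0.06819159, -0.0834135 , -0.00844738, -0.11748767,
        0.02633032]), 'joint_efforts': array([ 1.95726127e-03, -5.69402111e+01, -5.00543475e+01, -9.29852445e-05,
        1.49800954e-02, -1.77044666e-05]), 'tool_pos': array([ 145.92976557, -581.45983241,  247.24371264]), 'tcp_rot': array([-1.79896173e+02, -7.56717784e-03,  1.40834669e+01]), 'ft_force': array([-0.04142664,  0.20384427, -0.55780655]), 'wrist_torque': array([-0.067011  , -0.03241152, -0.08987956]), 'grip_force': 0.0, 'finger_gap': 85.18976615550001}
top [[434.55372621   0.         317.62362113]
 [  0.         434.55372621 200.49193385]
 [  0.           0.           1.        ]] [[-0.02798655 -0.9996072   0.0014862 ]
 [-0.99760802  0.0278365  -0.06327224]
 [ 0.06320601 -0.00325342 -0.9979952 ]] [  -6.14911984  593.16746975 1459.33559769]
new1_c [448, 250, 25] 0.86
new1_c [594, 54, 31] 0.41
worn1_c [597, -54, 55] 0.58
stub1 [636, 198, 32] 0.68
st
[... 271 characters left out ...]
 0.54
side [[401.28750322   0.         314.26784517]
 [  0.         401.28750322 203.65958907]
 [  0.           0.           1.        ]] [[ 0.9720077  -0.23380334 -0.02317397]
 [-0.16588802 -0.613101   -0.7723913 ]
 [ 0.16637969  0.75461458 -0.63472407]] [-587.34543748  174.01737307 1035.88256982]
new1_c [443, 250, 25] 0.61
worn1_c [596, -58, 53] 0.7
worn1_c [611, -330, -4] 0.41
worn1_c [598, 60, 30] 0.39
stub1 [629, -188, 31] 0.87
stub1 [597, -56, 28] 0.86
stub1 [610, 458, -2] 0.71
stub1 [596, 56, 25] 0.6
stub1 [633, 198, 29] 0.57
tray [423, -259, 0] 0.71
isolator_tip [580, -333, 85] 0.73
isolator_tip [421, -260, -1] 0.61
isolator_tip [625, -190, 32] 0.51
isolator_base [612, -334, -1] 0.69
```

View pics/top0.png

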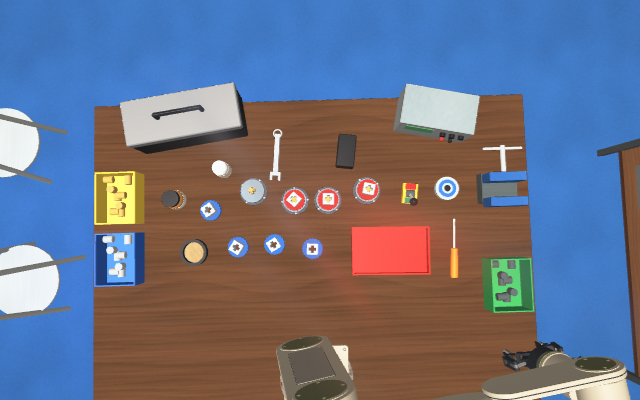

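View pics/side0.png

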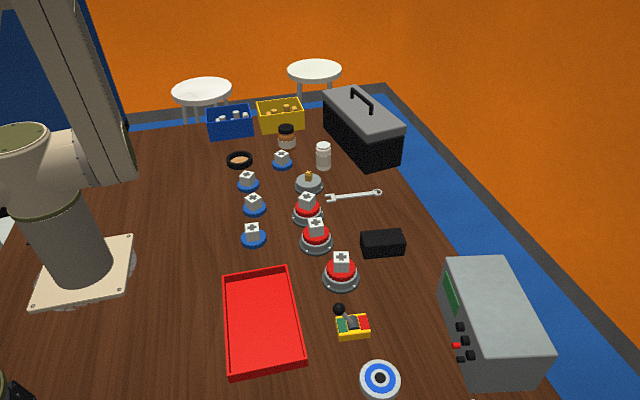

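Top view: four new hubs at (210,210), (237,247), (274,244) and (312,249). Worn hubs are at (294,200), (328,200) and (367,190), and the free stub at (253,191). The lever ball is at (413,202). Next I'll fit the hub and stub models to both pictures.

```bash
cat > h.py <<'E'
import numpy as np, cv2
from scipy.optimize import minimize
from bench import sense,snapshot,trace,place_of
S=8
def proj(p,X):
    c=np.asarray(X)@p["R"].T+p["t"]; u=c@p["intrinsics"].T
    return u[:,:2]/u[:,2:]
A=np.linspace(0,2*np.pi,60,endpoint=False)
def circ(x,y,z,r): return np.c_[x+r*np.cos(A),y+r*np.sin(A),z+0*A]
def poly(P,x,y,yaw,z):
    c,s=np.cos(yaw),np.sin(yaw);P=np.asarray(P,float)
    return np.c_[x+c*P[:,0]-s*P[:,1],y+s*P[:,0]+c*P[:,1],z+0*P[:,0]]
SQ=[[18,18],[-18,18],[-18,-18],[18,-18]]
def cross(w,l): return [[l,w],[w,w],[w,l],[-w,l],[-w,w],[-l,w],[-l,-w],[-w,-w],[-w,-l],[w,-l],[w,-w],[l,-w]]
def regions(kind,x,y,yaw,z0):  # painter order; (points, hull?)
    r=[]
    if kind!="new": r+=[(np.r_[circ(x,y,0,47),circ(x,y,30,47)],1),(circ(x,y,30,47),1)]
    if kind!="stub":
        r+=[(np.r_[circ(x,y,z0,35),circ(x,y,z0+15,35)],1),(circ(x,y,z0+15,35),1),
            (np.r_[poly(SQ,x,y,yaw,z0+15),poly(SQ,x,y,yaw,z0+50)],1),(poly(SQ,x,y,yaw,z0+50),1),
            (poly(cross(5.2,12.4),x,y,yaw,z0+50),0)]
    else:
        for z in (30,36,42,48,54): r+=[(poly(cross(4,11),x,y,yaw,z),0)]
        r+=[(poly(cross(2.5,9),x,y,yaw,60),0)]
    return r
def cost(p,kind,x,y,yaw,z0,box):
    u0,v0,w,h=box
    lab=np.zeros((h*S,w*S),np.uint8); R=regions(kind,x,y,yaw,z0)
    for i,(P,hull) in enumerate(R):
        q=proj(p,P)+.5-[u0,v0]
        q=np.round(q*S*16-8).astype(np.int32)
        if hull:q=cv2.convexHull(q)
        l=i+1 if kind!="stub" or i<2 else 3
        cv2.fillPoly(lab,[q.reshape(-1,1,2)],l,shift=4)
    n=lab.max()+1
    M=np.stack([cv2.resize((lab==k).astype(np.float32),(w,h),interpolation=cv2.INTER_AREA).ravel() for k in range(n)],1)
    M=cv2.GaussianBlur(M.reshape(h,w,n),(0,0),.5).reshape(-1,n)
    I=p["image"][v0:v0+h,u0:u0+w].reshape(-1,3).astype(float)
    sol=np.linalg.lstsq(M.T@M+.1*np.eye(n),M.T@I,rcond=None)[0]
    return ((I-M@sol)**2).mean()
def fit(ps,kind,x,y,yaw=None,z0=None):
    if z0 is None: z0=30 if kind=="worn" else 0
    bs=[]
    for p in ps:
        q=proj(p,circ(x,y,20,52 if kind!="new" else 42)); a=np.floor(q.min(0)).astype(int);b=np.ceil(q.max(0)).astype(int)
        a[1]-=8; bs.append((max(a[0],0),max(a[1],0),b[0]-a[0],b[1]-a[1]))
    f=lambda v:sum(cost(p,kind,v[0],v[1],v[2]/20,z0,b) for p,b in zip(ps,bs))
    best=minimize(f,[x,y,0],method="Nelder-Mead",options=dict(initial_simplex=[[x-4,y-4,0],[x+6,y,0],[x,y+6,0],[x,y,8]],xatol=.2,fatol=.3)).x
    sc=[(f([best[0],best[1],20*np.radians(d)]),d) for d in (range(-45,45,6))]
    sc.sort();r=None
    for s,d in sc[:2]:
        v=np.array([best[0],best[1],20*np.radians(d)])
        m=minimize(f,v,method="Nelder-Mead",options=dict(initial_simplex=[v,v+[2,0,0],v+[0,2,0],v+[0,0,2]],xatol=.1,fatol=.1))
        if r is None or m.fun<r.fun:r=m
    return r.x[0],r.x[1],(np.degrees(r.x[2]/20)+45)%90-45,r.fun
def draw(p,kind,x,y,yaw,z0,k=6):
    u,v=proj(p,[[x,y,30]])[0].astype(int);im=p["image"][max(v-26,0):v+26,max(u-26,0):u+26,::-1]
    im=cv2.resize(im,None,fx=k/2,fy=k/2,interpolation=cv2.INTER_CUBIC);a=im.copy()
    for P,hull in regions(kind,x,y,np.radians(yaw),z0):
        q=((proj(p,P)+.5-[max(u-26,0),max(v-26,0)])*k/2).astype(np.int32)
        if hull:q=cv2.convexHull(q)
        cv2.polylines(a,[q.reshape(-1,1,2)],True,(0,255,0),1)
    return np.vstack([cv2.resize(im,(156,156)),cv2.resize(a,(156,156))])
E
cat > f0.py <<'E'
from h import *
T,D=snapshot("top"),snapshot("side")
def ray(u,v,z):
    d=np.linalg.inv(T["intrinsics"])@[u,v,1];o=-T["R"].T@T["t"];d=T["R"].T@d
    return (o+d*(z-o[2])/d[2])[:2]
L=[("new",210,210),("new",237,247),("new",274,244),("new",312,249),("stub",253,191),("worn",294,200),("worn",328,200),("worn",367,190)]
rows=[[],[]]
for i,(k,u,v) in enumerate(L):
    x,y=ray(u,v,{"new":50,"worn":80,"stub":40}[k])
    for nm,ps in (("top",[T]),("side",[D]),("both",[T,D])):
        r=fit(ps,k,x,y);print(k,nm,np.round(r,1))
    x,y=r[:2]
    rows[i//4].append(np.hstack([draw(T,k,*r[:3],30 if k=="worn" else 0)]) if 0 else draw(D,k,*r[:3],30 if k=="worn" else 0))
cv2.imwrite("pics/fit0.png",np.vstack([np.hstack(r) for r in rows])[:,:,:])
E
time python3 f0.py; python3 -c "
import cv2;i=cv2.imread('pics/fit0.png');print(i.shape);cv2.imwrite('pics/fit0.png',cv2.resize(i,(600,600)))"
```

```text
new top [571.3 344.4  32.9 116.9]
new side [572.3 346.2  33.5 233.4]
new both [571.7 344.9  33.2 433.3]
new top [444.1 252.7 -32.8  91.9]
new side [444.7 255.  -34.  227.6]
new both [444.5 253.5 -33.8 422.5]
new top [449.8 129.2  30.4 115. ]
new side [450.4 131.2  31.2 276.9]
new both [450.1 130.1  31.8 482.1]
new top [431.8   0.7  -3.6  86.3]
new side [432.2   2.4  -3.4 113.5]
new both [432.1   1.7  -3.5 275.7]
stub top [631.3 194.9  12.4 635.5]
stub side [ 633.5  201.2    3.4 1314.3]
stub both [ 631.2  195.4    3.  2001. ]
worn top [596.   55.8 -42.2 373. ]
worn side [ 597.4   58.1  -42.3 1505.1]
worn both [ 597.    57.   -42.4 1971.3]
worn top [594.3 -55.9  -3.3 306.7]
worn side [595.6 -53.9  -2.1 611.7]
worn both [ 595.2  -55.2   -2.7 1017.2]
worn top [ 624.1 -189.3  -13.8  343.1]
worn side [ 625.4 -188.4  -14.6  559.8]
worn both [ 625.  -188.8  -14.5  946.5]
(624, 624, 3)
real	0m4.550s
user	0m4.619s
sys	0m0.064s
```

View pics/fit0.png

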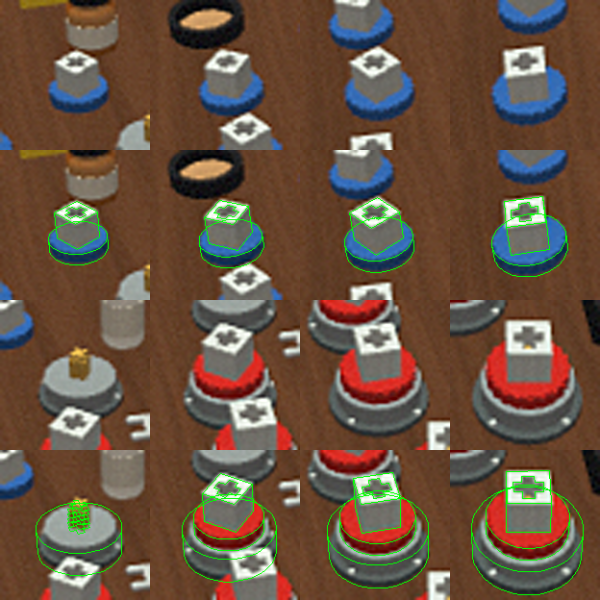

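```bash
cat > g.py <<'E'
# python3 g.py X Y Z YAW : turn first, then shift (tool axes after the turn)
import sys,numpy as np
from bench import sense
s=sense();x,y,z,w=map(float,sys.argv[1:5]);p=s["tool_pos"];r=s["tcp_rot"]
t=((w-r[2])+180)%360-180
a=np.radians(w);d=np.array([x,y])-p[:2]
print("t",round(s["time"],1),"pose",p.round(1),r.round(1),"F",s["ft_force"].round(1),"gap",round(s["finger_gap"],1),"grip",round(s["grip_force"]),"j6",s["joint_pos"][5].round(),
 "\n turn rad",round(-np.radians(t),3),"shift cm",round((d@[np.cos(a),np.sin(a)])/10,2),round((d@[np.sin(a),-np.cos(a)])/10,2),round((p[2]-z)/10,2))
E
python3 -m handwheel '[[1,0,0,0,0,0,0.082],[1,0,0,0,0,0,0.082],[1,0,0,0,0,0,0.082],[1,2.7,-1.55,0,0,0,0],[1,2.7,-1.55,0,0,0,0],[1,2.7,-1.55,0,0,0,0],[1,2.7,-1.55,0,0,0,0],[1,2.7,-1.55,0,0,0,0],[1,2.7,-1.55,0,0,0,0],[1,2.7,-1.55,0,0,0,0],[1,2.7,-1.55,0,0,0,0],[1,2.7,-1.55,0,0,0,0]]' 40
python3 -m handwheel '[[1,2.7,-1.55,1,0,0,0],[1,2.7,-1.55,1,0,0,0],[1,2.7,-1.55,1,0,0,0],[1,2.7,-1.55,1,0,0,0],[1,2.7,-1.55,1,0,0,0],[1,2.7,-1.55,1,0,0,0],[1,2.7,-1.55,1,0,0,0],[1,0,0,1,0,0,0],[1,0,0,0,0,0,0]]'
python3 g.py 579 -333 85 0
```

```text
time: 1.8
tool_pos: [390.3, -441.6, 248.5]
tcp_rot: [180.0, -0.0, -0.0]
ft_force: [0.2, -0.6, -0.8]
finger_gap: 85.4
grip_force: 0.0
time: 2.55
tool_pos: [578.1, -331.9, 165.1]
tcp_rot: [-179.9, 0.2, 0.2]
ft_force: [-0.3, -0.5, -1.1]
finger_gap: 85.1
grip_force: 0.0
t 2.5 pose [ 578.1 -331.9  165.1] [-179.9    0.2    0.2] F [-0.3 -0.5 -1.1] gap 85.1 grip 0 j6 56.0 
 turn rad 0.003 shift cm 0.09 0.11 8.01
```

```bash
python3 -m handwheel '[[1,0,0.1,2.6,0,0,0],[1,0,0,2.6,0,0,0],[1,0,0,2.6,0,0,0],[1,0,0,0,0,0,0],[-1,0,0,0,0,0,0],[-1,0,0,0,0,0,0],[-1,0,0,0,0,0,0],[-1,0,0,0,0,0,0],[-1,0,0,0,0,0,0],[-1,0,0,0,0,0,0],[-1,0,0,0,0,0,0]]' 30
python3 -m handwheel '[[-1,0.8,0,-0.37,0,0,0],[-1,0.83,0,-0.27,0,0,0],[-1,0.86,0,-0.17,0,0,0],[-1,0.87,0,-0.05,0,0,0],[-1,0.87,0,0.05,0,0,0],[-1,0.86,0,0.17,0,0,0],[-1,0.83,0,0.27,0,0,0],[-1,0.8,0,0.37,0,0,0],[-1,0,0,0,0,0,0],[-1,0,0,0,0,0,0]]'
```

```text
time: 3.47
tool_pos: [578.6, -332.8, 92.9]
tcp_rot: [-179.8, -0.0, 0.1]
ft_force: [-7.1, 14.3, 14.8]
finger_gap: 24.0
grip_force: 29.0
time: 4.3
tool_pos: [645.3, -334.6, 89.7]
tcp_rot: [-180.0, 0.0, 0.0]
ft_force: [-0.2, 0.2, -0.5]
finger_gap: 0.1
grip_force: 0.0
```

Run:
```python
from h import *
ims=[]
for n in ("top","side"):
    p=snapshot(n)
    for d in place_of(p,"isolator_tip"): print(n,np.round(d["location"]),round(d["conf"],2))
    u,v=proj(p,[[615,-333,50]])[0].astype(int)
    ims.append(cv2.resize(p["image"][v-40:v+40,u-40:u+40,::-1],(390,390)))
cv2.imwrite("pics/lev1.png",np.hstack(ims))
```

```text
top [ 610. -336.   94.] 0.59
top [760. 117.   5.] 0.3
side [ 612. -338.   93.] 0.49
side [596. -55.  29.] 0.16
```

View pics/lev1.png

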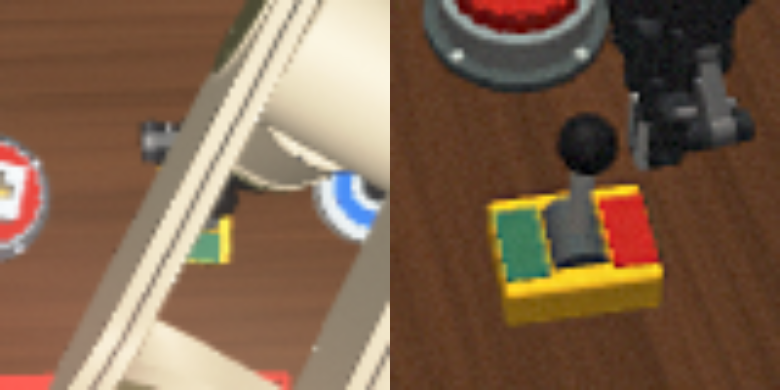

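The side view shows the lever upright, with the ball near (612,-333,93); the grip slipped off it. I'll push from the -x side with shut fingers.

```bash
python3 -m handwheel '[[-1,0,0,-3,0,0,0],[-1,0,0,-3,0,0,0],[-1,-2.5,0,0,0,0,0],[-1,-2.5,0,0,0,0,0],[-1,-2.2,0,0,0,0,0],[-1,0,0,2.2,0,0,0],[-1,0,0,2.2,0,0,0],[-1,0,0,2.0,0,0,0],[-1,0,0,0,0,0,0]]'
python3 -m handwheel '[[-1,0.8,0,0,0,0,0],[-1,0.8,0,0,0,0,0],[-1,0.8,0,0,0,0,0],[-1,0.8,0,0,0,0,0],[-1,0.8,0,0,0,0,0],[-1,0.6,0,0,0,0,0],[-1,0.2,0,0,0,0,0],[-1,0,0,0,0,0,0],[-1,0,0,0,0,0,0]]'
python3 - <<'E'
from h import *
for n in ("top","side"):
    p=snapshot(n)
    for d in place_of(p,"isolator_tip"): print(n,np.round(d["location"]),round(d["conf"],2))
E
```

```text
time: 5.25
tool_pos: [570.2, -333.4, 81.4]
tcp_rot: [-179.8, 0.3, -0.0]
ft_force: [-0.8, 0.5, -1.3]
finger_gap: 0.2
grip_force: 0.0
time: 6.0
tool_pos: [620.3, -335.3, 86.8]
tcp_rot: [-180.0, 0.2, -0.0]
ft_force: [-11.3, 0.8, 7.2]
finger_gap: 0.1
grip_force: 5.5
side [ 645. -340.   83.] 0.59
```

```bash
python3 -m handwheel '[[1,-0.5,0,-2,0,0,0],[1,0,0,-3,0,0,0],[1,0,-3,-2,0,0,0.085],[1,0,-4,0,0,0,0.085],[1,0,-4,0,0,0,0.083],[1,0,0,0,0,0,0]]' 60
python3 g.py 625 -189 67 -14.5
```

```text
time: 6.7
tool_pos: [628.8, -218.8, 157.6]
tcp_rot: [-179.8, -0.1, -14.6]
ft_force: [-0.3, -1.3, -0.1]
finger_gap: 72.4
grip_force: 0.0
t 6.7 pose [ 628.8 -218.8  157.6] [-1.798e+02 -1.000e-01 -1.460e+01] F [-0.3 -1.3 -0.1] gap 72.4 grip 0 j6 81.0 
 turn rad -0.001 shift cm -1.11 -2.79 9.06
```

```bash
python3 -m handwheel '[[1,-1.1,-2.8,0,0,0,0],[1,0,0,3,0,0,0],[1,0,0,3,0,0,0],[1,0,0,3,0,0,0],[1,0,0,0,0,0,0],[-1,0,0,0,0,0,0],[-1,0,0,0,0,0,0],[-1,0,0,0,0,0,0],[-1,0,0,0,0,0,0],[-1,0,0,0,0,0,0],[-1,0,0,0,0,0,0]]' 60
python3 g.py 421 -335 42 0
```

```text
time: 7.62
tool_pos: [626.5, -191.5, 71.1]
tcp_rot: [-179.6, -0.3, -14.4]
ft_force: [1.3, 22.5, 13.2]
finger_gap: 35.2
grip_force: 61.7
t 7.6 pose [ 626.5 -191.5   71.1] [-179.6   -0.3  -14.4] F [ 1.3 22.5 13.2] gap 35.2 grip 62 j6 83.0 
 turn rad -0.251 shift cm -20.55 14.35 2.91
```

```bash
python3 -m handwheel '[[-1,0,0,-1,0,0,0],[-1,0,0,-2,0,0,0],[-1,0,0,-2.5,0,0,0],[-1,0,0,-2.5,0,0,0],[-1,0,0,0,0,0,-0.085],[-1,0,0,0,0,0,-0.085],[-1,0,0,0,0,0,-0.08],[-1,0,0,0,0,0,0]]'
python3 g.py 421 -335 49 0
```

```text
time: 8.28
tool_pos: [623.7, -196.4, 148.5]
tcp_rot: [179.9, -0.2, 0.0]
ft_force: [-0.6, 0.3, -1.4]
finger_gap: 35.2
grip_force: 66.7
t 8.3 pose [ 623.7 -196.4  148.5] [179.9  -0.2   0. ] F [-0.6  0.3 -1.4] gap 35.2 grip 67 j6 68.0 
 turn rad 0.0 shift cm -20.27 13.86 9.95
```

```bash
python3 -m handwheel '[[-1,-2.5,1.7,0,0,0,0],[-1,-2.5,1.7,0,0,0,0],[-1,-2.5,1.7,0,0,0,0],[-1,-2.5,1.7,0,0,0,0],[-1,-2.5,1.7,0,0,0,0],[-1,-2.5,1.7,0,0,0,0],[-1,-2.7,1.9,0,0,0,0],[-1,-2.5,1.7,0,0,0,0],[-1,0,0,2,0,0,0],[-1,0,0,2,0,0,0],[-1,0,0,0,0,0,0],[-1,0,0,0,0,0,0]]'
python3 g.py 421 -335 49 0
```

```text
time: 9.28
tool_pos: [419.8, -332.8, 106.1]
tcp_rot: [-179.9, 0.1, -0.3]
ft_force: [-0.4, 0.3, -2.7]
finger_gap: 35.0
grip_force: 66.6
t 9.3 pose [ 419.8 -332.8  106.1] [-1.799e+02  1.000e-01 -3.000e-01] F [-0.4  0.3 -2.7] gap 35.0 grip 67 j6 46.0 
 turn rad -0.005 shift cm 0.12 0.22 5.71
```

```bash
python3 -m handwheel '[[-1,0.1,0.2,2,0,0,0],[-1,0,0,2,0,0,0],[-1,0,0,1.7,0,0,0],[-1,0,0,0,0,0,0],[-1,0,0,0.3,0,0,0],[-1,0,0,0,0,0,0],[0.2,0,0,0,0,0,0],[0.2,0,0,0,0,0,0],[0.2,0,0,0,0,0,0],[0.2,0,0,-3,0,0,0],[0.6,0,0,-3,0,0,0],[1,0,0,-3,0,0,0]]'
python3 g.py 595 -55 67 -2.7
```

```text
time: 10.28
tool_pos: [421.1, -335.0, 137.6]
tcp_rot: [-180.0, 0.0, -0.2]
ft_force: [0.4, -0.6, 1.1]
finger_gap: 73.4
grip_force: 0.0
t 10.3 pose [ 421.1 -335.   137.6] [-180.     0.    -0.2] F [ 0.4 -0.6  1.1] gap 73.4 grip 0 j6 46.0 
 turn rad 0.044 shift cm 16.05 -28.79 7.06
```

```bash
python3 -m handwheel '[[1,0,0,0,0,0,0.044],[1,1.6,-2.9,0,0,0,0],[1,1.6,-2.9,0,0,0,0],[1,1.6,-2.9,0,0,0,0],[1,1.6,-2.9,0,0,0,0],[1,1.6,-2.9,0,0,0,0],[1,1.6,-2.9,0,0,0,0],[1,1.6,-2.9,0,0,0,0],[1,1.6,-2.9,0,0,0,0],[1,1.6,-2.9,0,0,0,0],[1,1.6,-2.7,0,0,0,0],[1,0,0,0,0,0,0]]'
python3 -m handwheel '[[1,0,0,0,0,0,0],[1,0,0,0,0,0,0]]' >/dev/null
python3 g.py 595 -55 67 -2.7
```

```text
time: 11.28
tool_pos: [597.4, -50.4, 137.4]
tcp_rot: [-179.9, -0.2, -2.5]
ft_force: [0.9, -0.0, 0.0]
finger_gap: 85.8
grip_force: 0.0
t 11.4 pose [594.8 -55.2 136.7] [180.   -0.   -2.7] F [-0.4 -1.  -0.3] gap 85.6 grip 0 j6 82.0 
 turn rad 0.001 shift cm 0.02 -0.02 6.97
```

```bash
python3 -m handwheel '[[1,0,0,2.5,0,0,0],[1,0,0,2.5,0,0,0],[1,0,0,2.2,0,0,0],[1,0,0,0,0,0,0],[-1,0,0,0,0,0,0],[-1,0,0,0,0,0,0],[-1,0,0,0,0,0,0],[-1,0,0,0,0,0,0],[-1,0,0,0,0,0,0],[-1,0,0,0,0,0,0],[-1,0,0,0,0,0,0]]' 60
python3 g.py 421 -260 42 0
```

```text
time: 12.37
tool_pos: [596.3, -55.6, 66.6]
tcp_rot: [180.0, -0.2, -2.7]
ft_force: [-0.5, -2.2, 7.1]
finger_gap: 35.0
grip_force: 61.1
t 12.4 pose [596.3 -55.6  66.6] [180.   -0.2  -2.7] F [-0.5 -2.2  7.1] gap 35.0 grip 61 j6 82.0 
 turn rad -0.047 shift cm -17.53 20.44 2.46
```

```bash
python3 -m handwheel '[[-1,0,0,-1,0,0,0],[-1,0,0,-2,0,0,0],[-1,0,0,-3,0,0,0],[-1,0,0,-3,0,0,-0.047],[-1,-1,2,0,0,0,0],[-1,-2.5,2.9,0,0,0,0],[-1,-2.5,2.9,0,0,0,0],[-1,-2.5,2.9,0,0,0,0],[-1,-2.5,2.9,0,0,0,0],[-1,-2.5,2.9,0,0,0,0],[-1,-2.5,2.9,0,0,0,0],[-1,-1.5,1,2.5,0,0,0]]'
python3 -m handwheel '[[-1,0,0,2.5,0,0,0],[-1,0,0,0,0,0,0],[-1,0,0,0,0,0,0],[-1,0,0,0,0,0,0]]'
python3 g.py 421 -257 44 0
```

```text
time: 13.37
tool_pos: [420.3, -264.3, 134.8]
tcp_rot: [179.6, -0.4, -0.1]
ft_force: [0.5, -1.4, -0.3]
finger_gap: 35.1
grip_force: 66.7
time: 13.7
tool_pos: [420.5, -259.0, 105.6]
tcp_rot: [180.0, -0.0, 0.0]
ft_force: [0.7, -0.9, -2.2]
finger_gap: 35.2
grip_force: 66.3
t 13.7 pose [ 420.5 -259.   105.6] [180.  -0.   0.] F [ 0.7 -0.9 -2.2] gap 35.2 grip 66 j6 52.0 
 turn rad 0.0 shift cm 0.05 -0.2 6.16
```

```bash
python3 -m handwheel '[[-1,0,-0.2,2,0,0,0],[-1,0,0,2,0,0,0],[-1,0,0,1.8,0,0,0],[-1,0,0,0.4,0,0,0],[-1,0,0,0,0,0,0],[-1,0,0,0,0,0,0],[0.2,0,0,0,0,0,0],[0.2,0,0,0,0,0,0],[0.2,0,0,0,0,0,0],[0.2,0,0,-3,0,0,0],[0.6,0,0,-3,0,0,0],[1,0,0,-3,0,0,0]]'
python3 -m handwheel '[[1,0,0,0,0,0,0.12],[1,0,0,0,0,0,0.12],[1,0,0,0,0,0,0.12],[1,0,0,0,0,0,0.12],[1,0,0,0,0,0,0.12],[1,0,0,0,0,0,0.12]]'
python3 g.py 597 57 137 -42.4
```

```text
time: 14.7
tool_pos: [419.4, -256.8, 133.4]
tcp_rot: [-180.0, 0.0, -0.0]
ft_force: [-0.4, -0.1, 0.7]
finger_gap: 73.3
grip_force: 0.0
time: 15.2
tool_pos: [420.0, -257.4, 133.0]
tcp_rot: [-180.0, -0.1, -41.6]
ft_force: [-0.5, 0.4, -0.8]
finger_gap: 85.5
grip_force: 0.0
t 15.2 pose [ 420.  -257.4  133. ] [-1.80e+02 -1.00e-01 -4.16e+01] F [-0.5  0.4 -0.8] gap 85.5 grip 0 j6 94.0 
 turn rad 0.014 shift cm -8.13 -35.15 -0.4
```

```bash
python3 -m handwheel '[[1,-0.8,-3.5,0,0,0,0.014],[1,-0.8,-3.5,0,0,0,0],[1,-0.8,-3.5,0,0,0,0],[1,-0.8,-3.5,0,0,0,0],[1,-0.8,-3.5,0,0,0,0],[1,-0.8,-3.5,0,0,0,0],[1,-0.8,-3.5,0,0,0,0],[1,-0.8,-3.5,0,0,0,0],[1,-0.8,-3.5,0,0,0,0],[1,-0.9,-3.6,0,0,0,0],[1,0,0,0,0,0,0],[1,0,0,0,0,0,0]]'
python3 -m handwheel '[[1,0,0,0,0,0,0]]'
python3 g.py 597 57 66 -42.4
```

```text
time: 16.2
tool_pos: [595.0, 59.8, 132.6]
tcp_rot: [-180.0, -0.0, -41.9]
ft_force: [-0.1, -1.0, -0.0]
finger_gap: 85.4
grip_force: 0.0
time: 16.28
tool_pos: [594.2, 57.8, 132.4]
tcp_rot: [180.0, -0.0, -42.0]
ft_force: [-0.1, -1.2, 0.2]
finger_gap: 85.2
grip_force: 0.0
t 16.3 pose [594.2  57.8 132.4] [180.  -0. -42.] F [-0.1 -1.2  0.2] gap 85.2 grip 0 j6 133.0 
 turn rad 0.007 shift cm 0.26 -0.13 6.64
```

```bash
python3 -m handwheel '[[1,0.2,-0.1,2.5,0,0,0.007],[1,0,0,2.3,0,0,0],[1,0,0,2.0,0,0,0],[1,0,0,0,0,0,0],[1,0,0,0,0,0,0],[-1,0,0,0,0,0,0],[-1,0,0,0,0,0,0],[-1,0,0,0,0,0,0],[-1,0,0,0,0,0,0],[-1,0,0,0,0,0,0],[-1,0,0,0,0,0,0],[-1,0,0,0,0,0,0]]' 60
python3 g.py 597 57 66 -42.4
python3 -m handwheel '[[-1,0,0,-1,0,0,0],[-1,0,0,-2,0,0,0],[-1,0,0,-3,0,0,0],[-1,0,0,-3,0,0,-0.1],[-1,0,0,0,0,0,-0.12],[-1,0,0,0,0,0,-0.12],[-1,0,0,0,0,0,-0.12],[-1,0,0,0,0,0,-0.12],[-1,0,0,0,0,0,-0.12],[-1,0,0,0,0,0,-0.04],[-1,0,0,0,0,0,0],[-1,0,0,0,0,0,0]]'
python3 g.py 421 -182 110 0
```

```text
time: 17.28
tool_pos: [597.6, 57.4, 65.9]
tcp_rot: [-179.9, -0.1, -42.5]
ft_force: [-0.9, -0.3, 6.3]
finger_gap: 34.9
grip_force: 61.4
t 17.3 pose [597.6  57.4  65.9] [-1.799e+02 -1.000e-01 -4.250e+01] F [-0.9 -0.3  6.3] gap 34.9 grip 61 j6 133.0 
 turn rad -0.001 shift cm -0.02 0.07 -0.01
time: 18.28
tool_pos: [596.3, 57.5, 154.4]
tcp_rot: [-180.0, 0.0, -0.2]
ft_force: [-0.1, 0.0, -1.1]
finger_gap: 35.2
grip_force: 65.1
t 18.3 pose [596.3  57.5 154.4] [-180.     0.    -0.2] F [-0.1  0.  -1.1] gap 35.2 grip 65 j6 91.0 
 turn rad -0.003 shift cm -17.53 23.95 4.44
```

```bash
python3 -m handwheel '[[-1,-1,1.5,0,0,0,0],[-1,-2,2.8,0,0,0,0],[-1,-2.1,2.8,0,0,0,0],[-1,-2.1,2.8,0,0,0,0],[-1,-2.1,2.8,0,0,0,0],[-1,-2.1,2.8,0,0,0,0],[-1,-2.1,2.8,0,0,0,0],[-1,-2.1,2.8,1,0,0,0],[-1,-1.5,2.1,1.5,0,0,0],[-1,-0.4,0.7,2,0,0,0],[-1,0,0,0,0,0,0],[-1,0,0,0,0,0,0]]'
python3 -m handwheel '[[-1,0,0,0,0,0,0]]' >/dev/null
python3 g.py 421 -181 42 0
```

```text
time: 19.28
tool_pos: [420.2, -181.1, 108.6]
tcp_rot: [-179.9, 0.1, -0.2]
ft_force: [1.2, 0.7, -1.8]
finger_gap: 34.9
grip_force: 65.1
t 19.4 pose [ 421.9 -181.1  110.2] [-1.8e+02 -0.0e+00 -1.0e-01] F [-0.5 -1.2 -1. ] gap 35.4 grip 65 j6 60.0 
 turn rad -0.002 shift cm -0.09 -0.01 6.82
```

```bash
python3 -m handwheel '[[-1,0,0,2,0,0,0],[-1,0,0,2,0,0,0],[-1,0,0,2,0,0,0],[-1,0,0,0.7,0,0,0],[-1,0,0,0,0,0,0],[-1,0,0,0,0,0,0],[0.15,0,0,0,0,0,0],[0.15,0,0,0,0,0,0],[0.15,0,0,0,0,0,0],[0.15,0,0,-3,0,0,0],[0.6,0,0,-3,0,0,0],[1,0,0,-3,0,0,0]]'
cat > look.py <<'E'
from h import *
import sys
T,D=snapshot("top"),snapshot("side")
cv2.imwrite(f"pics/{sys.argv[1]}.png",np.hstack([cv2.resize(p["image"][:,:,::-1],(400,250)) for p in (T,D)]))
for a in sys.argv[2:]:
    k,x,y=a.split(",")[:3]
    for nm,ps in (("top",[T]),("side",[D])): print(a,nm,np.round(fit(ps,k,float(x),float(y)),1))
E
python3 look.py l2 new,572,345 new,444,253 new,450,130 new,432,2 stub,632,198 stub,597,57 stub,595,-55 stub,625,-189; python3 g.py 432 2 36 -3.5
```

```text
time: 20.37
tool_pos: [420.8, -181.2, 133.4]
tcp_rot: [-180.0, 0.0, -0.1]
ft_force: [1.4, -0.4, 1.7]
finger_gap: 71.2
grip_force: 0.0
new,572,345 top [571.3 344.4  33.  116.1]
new,572,345 side [572.5 346.3  33.8 324.1]
new,444,253 top [444.1 252.8 -32.8  90.3]
new,444,253 side [444.1 251.  -15.3  83.7]
new,450,130 top [449.8 129.3  30.1 109.8]
new,450,130 side [4.395e+02 1.155e+02 1.000e-01 7.930e+02]
new,432,2 top [415.3 -23.7  -4.1  62.6]
new,432,2 side [ 404.3    1.8   15.3 1028.2]
stub,632,198 top [630.8 195.   16.4 614.3]
stub,632,198 side [633.2 201.6   3.3 925.6]
stub,597,57 top [594.7  55.8 -41.8 687.1]
stub,597,57 side [597.   57.  -44.1 926.3]
stub,595,-55 top [593.2 -55.4  -1.5 497.3]
stub,595,-55 side [ 596.3  -51.    16.3 1215.2]
stub,625,-189 top [ 623.1 -187.9  -15.9  573.8]
stub,625,-189 side [ 623.1 -195.6    7.2  995.6]
t 20.5 pose [ 424.7 -183.4  138.7] [ 1.797e+02 -5.000e-01 -1.000e-01] F [ 0.2 -0.   0.7] gap 84.3 grip 0 j6 60.0 
 turn rad 0.06 shift cm -0.4 -18.55 10.27
```

View pics/l2.png

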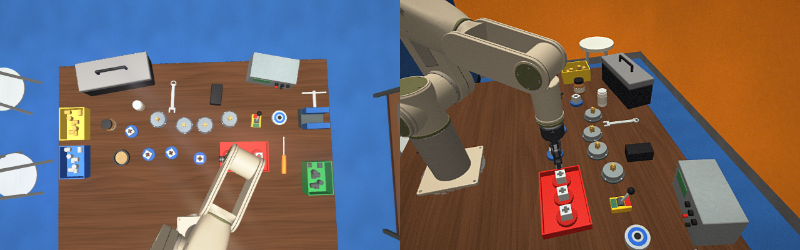

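Worn hubs are all in the tray. New hub 4, at top pixel (320,253), has been knocked to about (416,-23).

```bash
python3 -m handwheel '[[1,0,-2.5,0,0,0,0.06],[1,0,-2.7,0,0,0,0],[1,0,-2.7,0,0,0,0],[1,0,-2.7,0,0,0,0],[1,0,-2.7,0,0,0,0],[1,-0.4,-2.7,0,0,0,0],[1,0,0,0,0,0,0],[1,0,0,0,0,0,0],[1,0,0,0,0,0,0]]'
python3 look.py l3 new,416,-23; python3 g.py 416 -23 37 -4
```

```text
time: 21.22
tool_pos: [425.6, -21.7, 132.3]
tcp_rot: [180.0, -0.0, -3.5]
ft_force: [0.2, -1.3, 0.1]
finger_gap: 85.5
grip_force: 0.0
new,416,-23 top [ 3.9980e+02 -1.1900e+01 -1.6000e+00  1.8076e+03]
new,416,-23 side [413.8 -25.2  -3.3 108.6]
t 21.3 pose [425.6 -22.3 132.3] [180.   -0.   -3.6] F [-0.9 -1.   0.2] gap 85.7 grip 0 j6 84.0 
 turn rad 0.008 shift cm -0.95 0.14 9.53
```

```bash
python3 -m handwheel '[[1,-1.1,0.2,2.5,0,0,0.008],[1,0,0,3,0,0,0],[1,0,0,3,0,0,0],[1,0,0,0.9,0,0,0],[1,0,0,0,0,0,0],[-0.6,0,0,0,0,0,0],[-0.6,0,0,0,0,0,0],[-0.6,0,0,0,0,0,0],[-0.6,0,0,0,0,0,0],[-0.6,0,0,0,0,0,0],[-0.6,0,0,0,0,0,0]]' 20
python3 -m handwheel '[[1,0,0,0,0,0,0],[1,0,0,0,0,0,0],[1,0,0,0,0,0,0],[1,0,0,0,0,0,-0.12],[1,0,0,0,0,0,-0.12],[1,0,0,0,0,0,-0.12],[1,0,0,0,0,0,-0.12],[1,0,0,0,0,0,-0.12],[1,0,0,0,0,0,-0.12],[1,0,0,0,0,0,-0.12]]'
python3 -m handwheel '[[1,0,0,0,0,0,-0.12],[1,0,0,0,0,0,-0.12],[1,0,0,0,0,0,-0.12],[1,0,0,0,0,0,-0.12],[1,0,0,0,0,0,-0.12],[1,0,0,0,0,0,-0.12],[1,0,0,0,0,0,-0.01],[1,0,0,0,0,0,0]]'
python3 -m handwheel '[[1,0,0,0,0,0,0],[-1,0,0,0,0,0,0],[-1,0,0,0,0,0,0],[-1,0,0,0,0,0,0],[-1,0,0,0,0,0,0],[-1,0,0,0,0,0,0],[-1,0,0,0,0,0,0],[-1,0,0,0,0,0,0]]' 80
python3 g.py 416 -23 37 86
```

```text
time: 22.23
tool_pos: [416.0, -23.2, 40.0]
tcp_rot: [180.0, -0.2, -4.0]
ft_force: [-0.6, -1.8, 7.4]
finger_gap: 35.2
grip_force: 21.4
time: 23.07
tool_pos: [414.2, -22.6, 38.1]
tcp_rot: [-180.0, 0.0, 44.5]
ft_force: [0.1, 0.9, -0.2]
finger_gap: 85.5
grip_force: 0.0
time: 23.73
tool_pos: [414.2, -22.7, 38.2]
tcp_rot: [-180.0, -0.0, 85.8]
ft_force: [0.8, 0.1, -0.6]
finger_gap: 85.9
grip_force: 0.0
time: 24.4
tool_pos: [414.8, -22.8, 38.6]
tcp_rot: [180.0, 0.0, 86.0]
ft_force: [-0.3, 1.2, 3.9]
finger_gap: 35.0
grip_force: 80.8
t 24.4 pose [414.8 -22.8  38.6] [180.   0.  86.] F [-0.3  1.2  3.9] gap 35.0 grip 81 j6 -6.0 
 turn rad -0.0 shift cm -0.01 0.12 0.16
```

```bash
python3 -m handwheel '[[-1,0,0,-1.5,0,0,0],[-1,0,0,-3,0,0,0],[-1,0,0,-3,0,0,0.06],[-1,0,0,-2.5,0,0,0.06],[-1,0,0,0,0,0,0.063],[-1,0,0,0,0,0,0],[-1,0,0,0,0,0,0],[-1,0,0,0,0,0,0]]'
python3 look.py l4 stub,625,-189 stub,597,57;python3 g.py 625 -189 115 75.5
```

```text
time: 25.07
tool_pos: [413.3, -22.6, 136.8]
tcp_rot: [-179.8, 0.0, 75.6]
ft_force: [0.2, -0.0, -2.3]
finger_gap: 34.5
grip_force: 80.5
stub,625,-189 top [ 622.9 -188.1  -18.8  567.5]
stub,625,-189 side [ 622.9 -195.8   -3.3 1031.4]
stub,597,57 top [594.7  55.8 -42.1 670.6]
stub,597,57 side [597.1  57.6 -44.3 970.3]
t 25.2 pose [413.4 -22.6 136.8] [-179.8    0.    75.6] F [-0.1  0.6 -1.3] gap 34.7 grip 81 j6 4.0 
 turn rad 0.001 shift cm -10.81 24.66 2.18
```

```bash
python3 -m handwheel '[[-1,-0.6,1.35,0,0,0,0],[-1,-1.2,2.74,0,0,0,0],[-1,-1.2,2.74,0,0,0,0],[-1,-1.2,2.74,0,0,0,0],[-1,-1.2,2.74,0,0,0,0],[-1,-1.2,2.74,0,0,0,0],[-1,-1.2,2.74,0,0,0,0],[-1,-1.2,2.74,0,0,0,0],[-1,-1.2,2.74,0,0,0,0],[-1,-1.2,2.74,0,0,0,0],[-1,-0.6,1.35,1,0,0,0],[-1,0,0,1,0,0,0]]'
python3 -m handwheel '[[-1,0,0,0,0,0,0],[-1,0,0,0,0,0,0],[-1,0,0,0,0,0,0],[-1,0,0,0,0,0,0]]' >/dev/null
python3 g.py 625 -189 106 75.5
python3 - <<'E'
from h import *
s=[]
for n in("top","side"):
    p=snapshot(n);u,v=proj(p,[[625,-189,60]])[0].astype(int)
    s.append(cv2.resize(p["image"][v-30:v+30,u-30:u+30,::-1],(400,400),interpolation=cv2.INTER_CUBIC))
cv2.imwrite("pics/a5.png",np.hstack(s))
E
```

```text
time: 26.17
tool_pos: [651.1, -209.8, 117.3]
tcp_rot: [179.9, 0.0, 75.5]
ft_force: [0.1, 0.3, -2.1]
finger_gap: 34.7
grip_force: 80.7
t 26.5 pose [ 649.  -206.9  118.9] [180.   -0.   75.5] F [-0.2 -0.3 -1.3] gap 34.8 grip 81 j6 -8.0 
 turn rad 0.001 shift cm 1.13 -2.77 1.29
```

View pics/a5.png

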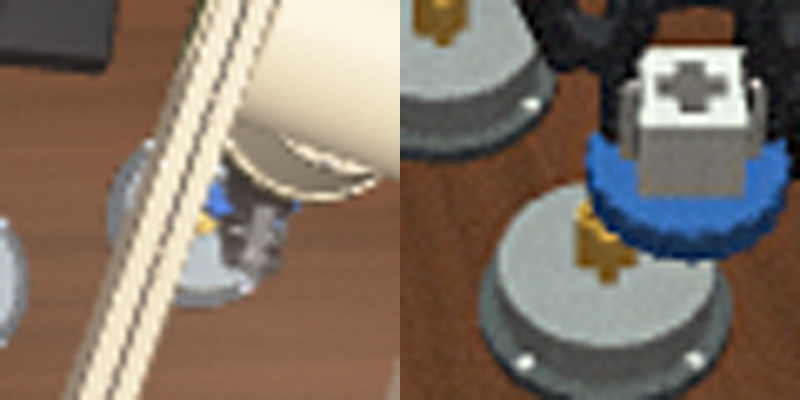

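The side view shows the hub held square, but overshot up and right of the stub. Correcting that now.

```bash
python3 -m handwheel '[[-1,0.6,-1.4,0.4,0,0,0],[-1,0.5,-1.37,0.4,0,0,0],[-1,0,0,0,0,0,0],[-1,0,0,0,0,0,0],[-1,0,0,0,0,0,0],[-1,0,0,0,0,0,0],[-1,0,0,0,0,0,0]]'
python3 g.py 625 -189 106 75.5
```

```text
time: 27.18
tool_pos: [625.9, -190.3, 111.0]
tcp_rot: [179.9, 0.0, 75.5]
ft_force: [0.1, -0.9, -2.2]
finger_gap: 35.1
grip_force: 80.9
t 27.2 pose [ 625.9 -190.3  111. ] [179.9   0.   75.5] F [ 0.1 -0.9 -2.2] gap 35.1 grip 81 j6 -7.0 
 turn rad -0.0 shift cm 0.11 -0.12 0.5
```

```bash
python3 -m handwheel '[[-1,0.1,-0.1,0.6,0,0,0],[-1,0,0,0.6,0,0,0],[-1,0,0,0.3,0,0,0],[-1,0,0,0.3,0,0,0],[-1,0,0,0,0,0,0],[-1,0,0,0,0,0,0],[-1,0,0,0,0,0,0]]'
python3 g.py 625 -189 69 75.5
```

```text
time: 27.77
tool_pos: [624.2, -188.5, 92.5]
tcp_rot: [-180.0, -0.0, 75.5]
ft_force: [-4.1, 1.4, 5.4]
finger_gap: 35.1
grip_force: 81.7
t 27.8 pose [ 624.2 -188.5   92.5] [-180.    -0.    75.5] F [-4.1  1.4  5.4] gap 35.1 grip 82 j6 -7.0 
 turn rad 0.0 shift cm -0.03 0.09 2.35
```

```bash
python3 -m handwheel '[[-1,0,-0.1,0,0,0,0],[-1,0,0,0.3,0,0,0],[-1,0,0,0.3,0,0,0],[-1,0,0,0,0,0,0],[-1,0,0,0,0,0,0]]'
python3 g.py 625 -189 69 75.5
```

```text
time: 28.18
tool_pos: [625.2, -188.9, 87.1]
tcp_rot: [179.8, 0.0, 75.5]
ft_force: [5.0, -0.8, 0.9]
finger_gap: 34.6
grip_force: 81.6
t 28.2 pose [ 625.2 -188.9   87.1] [179.8   0.   75.5] F [ 5.  -0.8  0.9] gap 34.6 grip 82 j6 -7.0 
 turn rad 0.0 shift cm -0.01 -0.01 1.81
```

```bash
python3 -m handwheel '[[-1,0,0,0.5,0,0,0],[-1,0,0,0.5,0,0,0],[-1,0,0,0.5,0,0,0],[-1,0,0,0.3,0,0,0],[-1,0,0,0.1,0,0,0],[-1,0,0,0,0,0,0],[-1,0,0,0,0,0,0]]'
python3 g.py 625 -189 69 75.5
```

```text
time: 28.77
tool_pos: [625.3, -189.0, 68.8]
tcp_rot: [179.8, 0.0, 75.5]
ft_force: [5.0, -0.7, 7.6]
finger_gap: 34.9
grip_force: 82.1
t 28.8 pose [ 625.3 -189.    68.8] [179.8   0.   75.5] F [ 5.  -0.7  7.6] gap 34.9 grip 82 j6 -7.0 
 turn rad 0.0 shift cm -0.01 -0.03 -0.02
```

```bash
python3 -m handwheel '[[0.4,0,0,0,0,0,0],[0.4,0,0,0,0,0,0],[0.4,0,0,0,0,0,0],[0.6,0,0,-2.5,0,0,0],[1,0,0,-3,0,0,0],[1,0,0,-3,0,0,0.12],[1,0,0,0,0,0,0.12],[1,0,0,0,0,0,0.12],[1,0,0,0,0,0,0.12],[1,0,0,0,0,0,0.12],[1,0,0,0,0,0,0.12],[1,0,0,0,0,0,0.045]]'
python3 look.py l6 new,450,130 new,625,-189 ;python3 g.py 450 130 140 31.8
```

```text
time: 29.77
tool_pos: [622.8, -188.1, 151.2]
tcp_rot: [-179.9, 0.1, 31.3]
ft_force: [-0.3, -0.5, -0.2]
finger_gap: 85.5
grip_force: 0.0
new,450,130 top [449.9 129.3  30.8 104.9]
new,450,130 side [450.4 131.2  31.  433.8]
new,625,-189 top [ 594.6 -204.6   39.3 2223.6]
new,625,-189 side [ 632.7 -162.1  -13.2  924. ]
t 29.9 pose [ 622.8 -188.1  151.2] [-1.799e+02  1.000e-01  3.160e+01] F [-0.3  0.1  0.3] gap 85.6 grip 0 j6 37.0 
 turn rad -0.003 shift cm 2.08 -36.15 1.12
```

```bash
python3 -m handwheel '[[1,0,-1.6,0,0,0,0],[1,0.2,-3.3,0,0,0,0],[1,0.2,-3.3,0,0,0,0],[1,0.2,-3.3,0,0,0,0],[1,0.2,-3.3,0,0,0,0],[1,0.2,-3.3,0,0,0,0],[1,0.2,-3.3,0,0,0,0],[1,0.2,-3.3,0,0,0,0],[1,0.2,-3.3,0,0,0,0],[1,0.2,-3.3,0,0,0,0],[1,0.2,-3.3,1,0,0,0],[1,0.1,-1.55,1,0,0,0]]'
python3 -m handwheel '[[1,0,0,0,0,0,0],[1,0,0,0,0,0,0],[1,0,0,0,0,0,0],[1,0,0,0,0,0,0]]'>/dev/null
python3 g.py 450 130 37 31.3
```

```text
time: 30.87
tool_pos: [450.0, 133.0, 132.3]
tcp_rot: [-180.0, -0.0, 31.9]
ft_force: [0.7, -0.7, 0.3]
finger_gap: 85.3
grip_force: 0.0
t 31.2 pose [452.4 129.5 132.8] [180.   -0.   31.7] F [ 0.1  0.1 -0.6] gap 85.2 grip 0 j6 68.0 
 turn rad 0.006 shift cm -0.18 -0.17 9.58
```

```bash
python3 -m handwheel '[[1,-0.2,-0.15,2.6,0,0,0],[1,0,0,3,0,0,0],[1,0,0,3,0,0,0],[1,0,0,0.9,0,0,0],[1,0,0,0,0,0,0],[-0.6,0,0,0,0,0,0],[-0.6,0,0,0,0,0,0],[-0.6,0,0,0,0,0,0],[-0.6,0,0,0,0,0,0],[-0.6,0,0,0,0,0,0],[-0.6,0,0,0,0,0,0]]' 20
python3 -m handwheel '[[1,0,0,0,0,0,0],[1,0,0,0,0,0,0],[1,0,0,0,0,0,0],[1,0,0,0,0,0,-0.12],[1,0,0,0,0,0,-0.12],[1,0,0,0,0,0,-0.12],[1,0,0,0,0,0,-0.12],[1,0,0,0,0,0,-0.12],[1,0,0,0,0,0,-0.12],[1,0,0,0,0,0,-0.12]]'
python3 -m handwheel '[[1,0,0,0,0,0,-0.12],[1,0,0,0,0,0,-0.12],[1,0,0,0,0,0,-0.12],[1,0,0,0,0,0,-0.12],[1,0,0,0,0,0,-0.12],[1,0,0,0,0,0,-0.12],[1,0,0,0,0,0,-0.01],[1,0,0,0,0,0,0]]'>/dev/null
python3 -m handwheel '[[1,0,0,0,0,0,0],[-1,0,0,0,0,0,0],[-1,0,0,0,0,0,0],[-1,0,0,0,0,0,0],[-1,0,0,0,0,0,0],[-1,0,0,0,0,0,0],[-1,0,0,0,0,0,0],[-1,0,0,0,0,0,0]]' 80
python3 -m handwheel '[[-1,0,0,-1.5,0,0,0],[-1,0,0,-3,0,0,0],[-1,0,0,-3,0,0,0.12],[-1,0,0,-2.5,0,0,0.12],[-1,0,0,0,0,0,0.12],[-1,0,0,0,0,0,0.12],[-1,0,0,0,0,0,0.1],[-1,0,0,0,0,0,0],[-1,0,0,0,0,0,0],[-1,0,0,0,0,0,0]]'
python3 g.py 595.2 -55.2 120 87.3
```

```text
time: 32.12
tool_pos: [450.7, 130.7, 39.1]
tcp_rot: [179.9, -0.2, 31.7]
ft_force: [-0.0, -2.3, 7.0]
finger_gap: 35.6
grip_force: 21.2
time: 32.95
tool_pos: [448.8, 130.5, 37.1]
tcp_rot: [-180.0, 0.0, 80.1]
ft_force: [-0.1, 1.1, -0.5]
finger_gap: 85.4
grip_force: 0.0
time: 34.28
tool_pos: [449.5, 130.6, 37.7]
tcp_rot: [180.0, 0.0, 121.6]
ft_force: [1.2, 0.3, 2.9]
finger_gap: 35.3
grip_force: 80.9
time: 35.12
tool_pos: [448.7, 130.5, 136.8]
tcp_rot: [-179.9, 0.0, 88.6]
ft_force: [-0.4, 0.2, -2.2]
finger_gap: 34.9
grip_force: 80.3
t 35.1 pose [448.7 130.5 136.8] [-179.9    0.    88.6] F [-0.4  0.2 -2.2] gap 34.9 grip 80 j6 11.0 
 turn rad 0.023 shift cm -17.86 15.51 1.68
```

```bash
python3 -m handwheel '[[-1,0,0,0,0,0,0.023],[-1,-0.95,0.85,0,0,0,0],[-1,-2,1.72,0,0,0,0],[-1,-2,1.72,0,0,0,0],[-1,-2,1.72,0,0,0,0],[-1,-2,1.72,0,0,0,0],[-1,-2,1.72,0,0,0,0],[-1,-2,1.72,0,0,0,0],[-1,-2,1.72,0,0,0,0],[-1,-2,1.72,1,0,0,0],[-1,-0.95,0.85,1,0,0,0]]'
python3 -m handwheel '[[-1,0,0,0.6,0,0,0],[-1,0,0,0,0,0,0],[-1,0,0,0,0,0,0],[-1,0,0,0,0,0,0],[-1,0,0,0,0,0,0],[-1,0,0,0,0,0,0]]'
python3 g.py 595.2 -55.2 92 87.3
```

```text
time: 36.03
tool_pos: [596.8, -59.7, 117.9]
tcp_rot: [179.8, 0.1, 87.0]
ft_force: [0.0, 0.9, -2.5]
finger_gap: 35.1
grip_force: 80.3
time: 36.53
tool_pos: [594.6, -55.5, 112.1]
tcp_rot: [179.9, 0.0, 87.1]
ft_force: [0.3, -0.6, -2.2]
finger_gap: 34.2
grip_force: 80.4
t 36.5 pose [594.6 -55.5 112.1] [179.9   0.   87.1] F [ 0.3 -0.6 -2.2] gap 34.2 grip 80 j6 -7.0 
 turn rad -0.003 shift cm 0.04 0.06 2.01
```

```bash
python3 -m handwheel '[[-1,0.05,0.05,0.6,0,0,0],[-1,0,0,0.6,0,0,0],[-1,0,0,0.4,0,0,0],[-1,0,0,0.3,0,0,0],[-1,0,0,0,0,0,0],[-1,0,0,0,0,0,0],[-1,0,0,0,0,0,0]]'
python3 g.py 595.2 -55.2 68 87.3
```

```text
time: 37.12
tool_pos: [594.8, -55.6, 92.0]
tcp_rot: [-180.0, -0.0, 87.1]
ft_force: [0.0, 0.5, -2.2]
finger_gap: 34.7
grip_force: 80.7
t 37.1 pose [594.8 -55.6  92. ] [-180.    -0.    87.1] F [ 0.   0.5 -2.2] gap 34.7 grip 81 j6 -7.0 
 turn rad -0.004 shift cm 0.05 0.04 2.4
```

```bash
python3 -m handwheel '[[-1,0,0,0.3,0,0,0],[-1,0,0,0.3,0,0,0],[-1,0,0,0,0,0,0],[-1,0,0,0,0,0,0]]'
python3 g.py 595.2 -55.2 67.7 87.3
```

```text
time: 37.45
tool_pos: [595.3, -55.7, 86.1]
tcp_rot: [179.9, 0.0, 87.1]
ft_force: [3.9, 0.1, -3.9]
finger_gap: 35.0
grip_force: 80.4
t 37.5 pose [595.3 -55.7  86.1] [179.9   0.   87.1] F [ 3.9  0.1 -3.9] gap 35.0 grip 80 j6 -7.0 
 turn rad -0.004 shift cm 0.05 -0.02 1.84
```

In the teeth. Going down home, then releasing.

```bash
python3 -m handwheel '[[-1,0,0,0.5,0,0,0],[-1,0,0,0.5,0,0,0],[-1,0,0,0.5,0,0,0],[-1,0,0,0.3,0,0,0],[-1,0,0,0.15,0,0,0],[-1,0,0,0,0,0,0],[-1,0,0,0,0,0,0]]'
python3 -m handwheel '[[0.4,0,0,0,0,0,0],[0.4,0,0,0,0,0,0],[0.4,0,0,0,0,0,0],[0.6,0,0,-2.5,0,0,0],[1,0,0,-3,0,0,0],[1,0,0,-3,0,0,0],[1,0,0,0,0,0,0]]'
python3 look.py l7 new,444,253 new,572,345 ;python3 g.py 444.5 253.5 137 56.2
```

```text
time: 38.03
tool_pos: [595.5, -55.7, 67.7]
tcp_rot: [179.9, 0.0, 87.1]
ft_force: [1.9, 0.2, 6.0]
finger_gap: 34.9
grip_force: 81.3
time: 38.62
tool_pos: [598.1, -56.2, 158.7]
tcp_rot: [179.5, 0.1, 87.1]
ft_force: [0.6, -0.2, 2.4]
finger_gap: 85.5
grip_force: 0.0
new,444,253 top [444.1 252.7 -32.8  84.9]
new,444,253 side [444.8 255.  -33.9 296.1]
new,572,345 top [571.3 344.4  33.2 110.4]
new,572,345 side [572.5 346.3  34.1 355.8]
t 38.7 pose [595.8 -55.8 153.4] [179.8   0.   87.1] F [-0.   0.3 -0.6] gap 85.2 grip 0 j6 -7.0 
 turn rad 0.539 shift cm 17.29 -29.78 1.64
```

```bash
python3 -m handwheel '[[1,0,0,0,0,0,0.12],[1,0,0,0,0,0,0.12],[1,0,0,0,0,0,0.12],[1,0,0,0,0,0,0.12],[1,0,0,0,0,0,0.055]]'>/dev/null
python3 -m handwheel '[[1,0.86,-1.5,0,0,0,0],[1,1.73,-2.98,0,0,0,0],[1,1.73,-2.98,0,0,0,0],[1,1.73,-2.98,0,0,0,0],[1,1.73,-2.98,0,0,0,0],[1,1.73,-2.98,0,0,0,0],[1,1.73,-2.98,0,0,0,0],[1,1.73,-2.98,0,0,0,0],[1,1.73,-2.98,0,0,0,0],[1,1.73,-2.98,0,0,0,0],[1,0.86,-1.5,1.2,0,0,0],[1,0,0,1,0,0,0]]'
python3 -m handwheel '[[1,0,0,0,0,0,0],[1,0,0,0,0,0,0],[1,0,0,0,0,0,0],[1,0,0,0,0,0,0]]'>/dev/null
python3 g.py 444.5 253.5 37 56.5
```

```text
time: 40.13
tool_pos: [439.3, 255.9, 127.9]
tcp_rot: [-179.9, 0.1, 56.6]
ft_force: [0.1, -0.3, -0.3]
finger_gap: 85.6
grip_force: 0.0
t 40.5 pose [442.7 252.4 130. ] [180.   -0.   56.3] F [ 0.6  0.5 -0.3] gap 85.3 grip 0 j6 58.0 
 turn rad -0.003 shift cm 0.19 0.09 9.3
```

```bash
python3 -m handwheel '[[1,0.2,0.1,2.6,0,0,0],[1,0,0,3,0,0,0],[1,0,0,3,0,0,0],[1,0,0,0.6,0,0,0],[1,0,0,0,0,0,0],[-0.6,0,0,0,0,0,0],[-0.6,0,0,0,0,0,0],[-0.6,0,0,0,0,0,0],[-0.6,0,0,0,0,0,0],[-0.6,0,0,0,0,0,0],[-0.6,0,0,0,0,0,0]]' 20
python3 -m handwheel '[[1,0,0,0,0,0,0],[1,0,0,0,0,0,0],[1,0,0,0,0,0,0],[1,0,0,0,0,0,-0.12],[1,0,0,0,0,0,-0.12],[1,0,0,0,0,0,-0.12],[1,0,0,0,0,0,-0.12],[1,0,0,0,0,0,-0.12],[1,0,0,0,0,0,-0.12],[1,0,0,0,0,0,-0.12]]'
python3 -m handwheel '[[1,0,0,0,0,0,-0.12],[1,0,0,0,0,0,-0.12],[1,0,0,0,0,0,-0.12],[1,0,0,0,0,0,-0.12],[1,0,0,0,0,0,-0.12],[1,0,0,0,0,0,-0.12],[1,0,0,0,0,0,-0.01],[1,0,0,0,0,0,0]]'>/dev/null
python3 -m handwheel '[[1,0,0,0,0,0,0],[-1,0,0,0,0,0,0],[-1,0,0,0,0,0,0],[-1,0,0,0,0,0,0],[-1,0,0,0,0,0,0],[-1,0,0,0,0,0,0],[-1,0,0,0,0,0,0],[-1,0,0,0,0,0,0]]' 80
python3 -m handwheel '[[-1,0,0,-1.5,0,0,0],[-1,0,0,-3,0,0,0],[-1,0,0,-3,0,0,0.08],[-1,0,0,-2.5,0,0,0.075],[-1,0,0,0,0,0,0],[-1,0,0,0,0,0,0],[-1,0,0,0,0,0,0],[-1,0,0,0,0,0,0]]'
python3 g.py 597 57 120 137.6
```

```text
time: 41.38
tool_pos: [445.4, 255.0, 39.7]
tcp_rot: [179.9, -0.2, 56.4]
ft_force: [-0.2, -1.3, 7.5]
finger_gap: 35.3
grip_force: 21.3
time: 42.22
tool_pos: [443.7, 254.4, 37.6]
tcp_rot: [-180.0, 0.0, 104.9]
ft_force: [0.4, -0.5, -1.0]
finger_gap: 85.3
grip_force: 0.0
time: 43.55
tool_pos: [444.3, 254.6, 38.1]
tcp_rot: [180.0, 0.0, 146.4]
ft_force: [0.2, 0.6, 3.2]
finger_gap: 34.7
grip_force: 81.0
time: 44.22
tool_pos: [442.7, 253.9, 135.8]
tcp_rot: [-179.8, -0.1, 137.5]
ft_force: [0.4, -1.0, -1.8]
finger_gap: 35.1
grip_force: 80.5
t 44.2 pose [442.7 253.9 135.8] [-1.798e+02 -1.000e-01  1.375e+02] F [ 0.4 -1.  -1.8] gap 35.1 grip 80 j6 -23.0 
 turn rad -0.001 shift cm -24.67 -4.14 1.58
```

```bash
python3 -m handwheel '[[-1,-1.35,-0.23,0,0,0,0],[-1,-2.75,-0.46,0,0,0,0],[-1,-2.75,-0.46,0,0,0,0],[-1,-2.75,-0.46,0,0,0,0],[-1,-2.75,-0.46,0,0,0,0],[-1,-2.75,-0.46,0,0,0,0],[-1,-2.75,-0.46,0,0,0,0],[-1,-2.75,-0.46,0,0,0,0],[-1,-2.75,-0.46,1,0,0,0],[-1,-1.35,-0.23,1,0,0,0],[-1,0,0,0.5,0,0,0]]'
python3 -m handwheel '[[-1,0,0,0,0,0,0],[-1,0,0,0,0,0,0],[-1,0,0,0,0,0,0],[-1,0,0,0,0,0,0],[-1,0,0,0,0,0,0]]'
python3 g.py 597.3 57 91.5 137.6
```

```text
time: 45.13
tool_pos: [597.9, 54.2, 109.5]
tcp_rot: [-179.8, -0.1, 137.4]
ft_force: [0.1, -0.1, -2.0]
finger_gap: 34.9
grip_force: 80.5
time: 45.55
tool_pos: [598.2, 57.9, 113.5]
tcp_rot: [180.0, 0.0, 137.6]
ft_force: [-0.1, 0.2, -1.4]
finger_gap: 34.5
grip_force: 80.5
t 45.5 pose [598.2  57.9 113.5] [180.    0.  137.6] F [-0.1  0.2 -1.4] gap 34.5 grip 80 j6 -47.0 
 turn rad -0.001 shift cm 0.0 -0.12 2.2
```

```bash
python3 -m handwheel '[[-1,0,-0.1,0.8,0,0,0],[-1,0,0,0.6,0,0,0],[-1,0,0,0.4,0,0,0],[-1,0,0,0.4,0,0,0],[-1,0,0,0,0,0,0],[-1,0,0,0,0,0,0],[-1,0,0,0,0,0,0]]'
python3 -m handwheel '[[-1,0,0,0.3,0,0,0],[-1,0,0,0.3,0,0,0],[-1,0,0,0,0,0,0],[-1,0,0,0,0,0,0]]'
python3 g.py 597.3 57 68 137.6
```

```text
time: 46.13
tool_pos: [597.5, 56.3, 90.9]
tcp_rot: [-180.0, 0.0, 137.5]
ft_force: [-0.1, -0.1, -1.8]
finger_gap: 34.3
grip_force: 80.4
time: 46.47
tool_pos: [597.1, 56.3, 84.4]
tcp_rot: [-180.0, -0.0, 137.5]
ft_force: [-0.2, -0.6, -1.0]
finger_gap: 34.8
grip_force: 80.4
t 46.5 pose [597.1  56.3  84.4] [-180.    -0.   137.5] F [-0.2 -0.6 -1. ] gap 34.8 grip 80 j6 -47.0 
 turn rad -0.002 shift cm 0.04 0.06 1.64
```

```bash
python3 -m handwheel '[[-1,0,0,0.5,0,0,0],[-1,0,0,0.5,0,0,0],[-1,0,0,0.4,0,0,0],[-1,0,0,0.3,0,0,0],[-1,0,0,0,0,0,0],[-1,0,0,0,0,0,0]]'
python3 -m handwheel '[[0.4,0,0,0,0,0,0],[0.4,0,0,0,0,0,0],[0.4,0,0,0,0,0,0],[0.6,0,0,-2.5,0,0,0],[1,0,0,-3,0,0,0.12],[1,0,0,-3,0,0,0.12],[1,0,0,0,0,0,0],[1,0,0,0,0,0,0],[1,0,0,0,0,0,0],[1,0,0,0,0,0,0]]'
python3 look.py l8 new,572,345 stub,632,198;python3 g.py 572 345.3 137 123.4
```

```text
time: 46.97
tool_pos: [597.3, 56.3, 68.2]
tcp_rot: [-180.0, -0.0, 137.5]
ft_force: [-4.8, 0.5, 5.5]
finger_gap: 34.9
grip_force: 81.4
time: 47.8
tool_pos: [596.4, 56.3, 151.1]
tcp_rot: [-179.9, -0.1, 123.8]
ft_force: [0.1, 1.1, -0.2]
finger_gap: 85.2
grip_force: 0.0
new,572,345 top [571.3 344.4  32.9 110.8]
new,572,345 side [ 571.8  346.7   30.6 1486. ]
stub,632,198 top [ 631.3  187.7  -14.8 1670.3]
stub,632,198 side [ 633.4  202.5    4.3 1263.1]
t 47.9 pose [596.4  56.3 150.9] [-1.799e+02 -1.000e-01  1.238e+02] F [ 0.3 -0.4  0.2] gap 85.6 grip 0 j6 -33.0 
 turn rad 0.007 shift cm 25.47 13.88 1.39
```

```bash
python3 -m handwheel '[[1,1.26,0.69,0,0,0,0.007],[1,2.55,1.39,0,0,0,0],[1,2.55,1.39,0,0,0,0],[1,2.55,1.39,0,0,0,0],[1,2.55,1.39,0,0,0,0],[1,2.55,1.39,0,0,0,0],[1,2.55,1.39,0,0,0,0],[1,2.55,1.39,0,0,0,0],[1,2.55,1.39,0,0,0,0],[1,2.55,1.39,0,0,0,0],[1,1.26,0.69,1,0,0,0],[1,0,0,1,0,0,0]]'
python3 -m handwheel '[[1,0,0,0,0,0,0],[1,0,0,0,0,0,0],[1,0,0,0,0,0,0],[1,0,0,0,0,0,0],[1,0,0,0,0,0,0]]'>/dev/null
python3 g.py 572 345.3 37 123.4
python3 - <<'E'
from h import *
s=[]
for n in("top","side"):
    p=snapshot(n);u,v=proj(p,[[632,197,40]])[0].astype(int)
    s.append(cv2.resize(p["image"][v-18:v+18,u-18:u+18,::-1],(400,400),interpolation=cv2.INTER_CUBIC))
cv2.imwrite("pics/a9.png",np.hstack(s))
E
```

```text
time: 48.9
tool_pos: [572.5, 348.6, 131.8]
tcp_rot: [180.0, -0.0, 123.6]
ft_force: [0.7, -0.4, 0.1]
finger_gap: 85.7
grip_force: 0.0
t 49.3 pose [574.1 344.5 133.5] [179.9   0.  123.3] F [-0.6 -0.5  0.3] gap 85.2 grip 0 j6 -7.0 
 turn rad -0.002 shift cm 0.18 -0.13 9.65
```

View pics/a9.png

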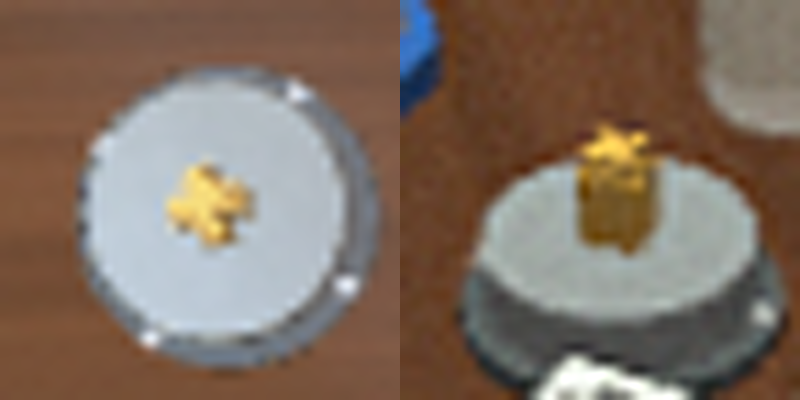

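Close-up: the brass cross is centred near (208,205) in the top crop. I'll refit this stub with a window around the cross only.

```bash
cat > st.py <<'E'
from h import *
import h
def reg(kind,x,y,yaw,z0):
    return [(poly(cross(4,11),x,y,yaw,z),0) for z in np.arange(30,54.1,2)]+[(poly(cross(2.5,9),x,y,yaw,54+k),0) for k in range(0,7,2)]
def cost(p,x,y,yaw,tz=28):
    R=reg(0,x,y,yaw,0);u0,v0=np.floor(proj(p,circ(x0,y0,42,20)).min(0)).astype(int);u1,v1=np.ceil(proj(p,circ(x0,y0,42,20)).max(0)).astype(int)
    w,h_=u1-u0,v1-v0;lab=np.zeros((h_*S,w*S),np.uint8)
    for i,(P,_) in enumerate(R):
        q=np.round((proj(p,P)+.5-[u0,v0])*S*16-8).astype(np.int32);cv2.fillPoly(lab,[q.reshape(-1,1,2)],1 if i<12 else (2 if i<13 else 3),shift=4)
    M=np.stack([cv2.resize((lab==k).astype(np.float32),(w,h_),interpolation=cv2.INTER_AREA) for k in range(4)],2)
    M=cv2.GaussianBlur(M,(0,0),.5).reshape(-1,4);I=p["image"][v0:v1,u0:u1].reshape(-1,3).astype(float)
    s=np.linalg.lstsq(M.T@M+.1*np.eye(4),M.T@I,rcond=None)[0]
    return ((I-M@s)**2).mean()
x0,y0=632,197
for n in ("top","side"):
    p=snapshot(n)
    out=[]
    for d in range(-45,45,5):
        m=minimize(lambda v:cost(p,v[0],v[1],v[2]/10),[x0,y0,10*np.radians(d)],method="Nelder-Mead",options=dict(initial_simplex=[[x0,y0,10*np.radians(d)],[x0+3,y0,10*np.radians(d)],[x0,y0+3,10*np.radians(d)],[x0,y0,10*np.radians(d)+1]]))
        out.append((round(m.fun,1),round(m.x[0],1),round(m.x[1],1),round((np.degrees(m.x[2]/10)+45)%90-45,1)))
    print(n,sorted(set(out))[:5])
E
python3 st.py
python3 - <<'E'
from h import *
for n in("top","side"):
    p=snapshot(n)
    for d in place_of(p,"stub1"): print(n,np.round(d["location"],1),round(d["conf"],2))
E
```

```text
top [(np.float64(72.7), np.float64(632.5), np.float64(198.6), np.float64(13.3)), (np.float64(72.7), np.float64(632.5), np.float64(198.6), np.float64(13.4)), (np.float64(72.8), np.float64(632.5), np.float64(198.6), np.float64(13.3)), (np.float64(72.9), np.float64(632.5), np.float64(198.6), np.float64(13.3)), (np.float64(73.2), np.float64(632.4), np.float64(198.6), np.float64(13.3))]
side [(np.float64(464.0), np.float64(633.2), np.float64(199.9), np.float64(14.3)), (np.float64(464.0), np.float64(633.2), np.float64(199.9), np.float64(14.4)), (np.float64(464.2), np.float64(633.2), np.float64(200.0), np.float64(14.2)), (np.float64(464.2), np.float64(633.2), np.float64(200.0), np.float64(14.6)), (np.float64(466.2), np.float64(633.2), np.float64(199.8), np.float64(15.0))]
top [635.5 196.7  27.6] 0.67
top [595.9 -54.2  32.8] 0.66
top [ 626.5 -190.2   29.6] 0.62
side [597.7  58.3  31.2] 0.81
side [ 627.5 -188.3   33.5] 0.78
side [631.3 199.   28.6] 0.73
side [596.5 -56.6  27.1] 0.59
side [611.  460.7   3.6] 0.18
side [432.7 403.   -0.6] 0.17
```

```bash
python3 -m handwheel '[[1,0.2,-0.1,2.6,0,0,0],[1,0,0,3,0,0,0],[1,0,0,3,0,0,0],[1,0,0,0.9,0,0,0],[1,0,0,0,0,0,0],[-0.6,0,0,0,0,0,0],[-0.6,0,0,0,0,0,0],[-0.6,0,0,0,0,0,0],[-0.6,0,0,0,0,0,0],[-0.6,0,0,0,0,0,0],[-0.6,0,0,0,0,0,0]]' 20
python3 -m handwheel '[[1,0,0,0,0,0,0],[1,0,0,0,0,0,0],[1,0,0,0,0,0,0],[1,0,0,0,0,0,0.12],[1,0,0,0,0,0,0.12],[1,0,0,0,0,0,0.12],[1,0,0,0,0,0,0.12],[1,0,0,0,0,0,0.12],[1,0,0,0,0,0,0.12],[1,0,0,0,0,0,0.12]]'
python3 -m handwheel '[[1,0,0,0,0,0,0.12],[1,0,0,0,0,0,0.12],[1,0,0,0,0,0,0.12],[1,0,0,0,0,0,0.12],[1,0,0,0,0,0,0.12],[1,0,0,0,0,0,0.12],[1,0,0,0,0,0,0.01],[1,0,0,0,0,0,0]]'>/dev/null
python3 -m handwheel '[[1,0,0,0,0,0,0],[-1,0,0,0,0,0,0],[-1,0,0,0,0,0,0],[-1,0,0,0,0,0,0],[-1,0,0,0,0,0,0],[-1,0,0,0,0,0,0],[-1,0,0,0,0,0,0],[-1,0,0,0,0,0,0]]' 80
python3 g.py 572 345 37 33.4
```

```text
time: 50.63
tool_pos: [572.8, 347.2, 40.2]
tcp_rot: [179.8, 0.0, 123.3]
ft_force: [-1.0, -0.8, 6.6]
finger_gap: 35.5
grip_force: 21.7
time: 51.47
tool_pos: [571.2, 346.4, 37.5]
tcp_rot: [-180.0, 0.0, 74.9]
ft_force: [-0.0, 0.1, 0.3]
finger_gap: 85.3
grip_force: 0.0
time: 52.8
tool_pos: [571.8, 346.7, 38.2]
tcp_rot: [180.0, -0.1, 33.4]
ft_force: [1.3, -0.7, 2.0]
finger_gap: 34.9
grip_force: 81.0
t 52.8 pose [571.8 346.7  38.2] [ 1.80e+02 -1.00e-01  3.34e+01] F [ 1.3 -0.7  2. ] gap 34.9 grip 81 j6 83.0 
 turn rad 0.0 shift cm -0.08 0.15 0.12
```

```bash
python3 -m handwheel '[[-1,0,0,-1.5,0,0,0],[-1,0,0,-3,0,0,0],[-1,0,0,-3,0,0,0.12],[-1,0,0,-2,0,0,0.12],[-1,0,0,0,0,0,0.1],[-1,0,0,0,0,0,0],[-1,0,0,0,0,0,0],[-1,0,0,0,0,0,0],[-1,0,0,0,0,0,0],[-1,0,0,0,0,0,0]]'
python3 g.py 633 199.3 120 13.9
```

```text
time: 53.63
tool_pos: [570.6, 346.2, 131.4]
tcp_rot: [180.0, 0.1, 14.0]
ft_force: [0.2, 0.2, -2.6]
finger_gap: 34.6
grip_force: 80.4
t 53.6 pose [570.6 346.2 131.4] [1.8e+02 1.0e-01 1.4e+01] F [ 0.2  0.2 -2.6] gap 34.6 grip 80 j6 103.0 
 turn rad 0.002 shift cm 2.52 15.76 1.14
```

```bash
python3 -m handwheel '[[-1,0.26,1.4,0,0,0,0],[-1,0.4,2.6,0,0,0,0],[-1,0.4,2.6,0,0,0,0],[-1,0.4,2.6,0,0,0,0],[-1,0.4,2.6,0,0,0,0],[-1,0.4,2.6,0,0,0,0],[-1,0.26,1.36,1,0,0,0],[-1,0,0,1,0,0,0],[-1,0,0,0,0,0,0],[-1,0,0,0,0,0,0],[-1,0,0,0,0,0,0],[-1,0,0,0,0,0,0]]'
python3 -m handwheel '[[-1,0,0,0,0,0,0],[-1,0,0,0,0,0,0]]'>/dev/null
python3 g.py 633 199.3 92 13.9
```

```text
time: 54.63
tool_pos: [633.6, 200.8, 113.2]
tcp_rot: [-180.0, -0.0, 14.0]
ft_force: [-0.9, 0.3, -2.4]
finger_gap: 34.9
grip_force: 80.5
t 54.8 pose [633.9 200.4 113.4] [-180.   -0.   14.] F [ 0.4 -0.4 -2.2] gap 35.0 grip 80 j6 89.0 
 turn rad 0.001 shift cm -0.11 0.09 2.14
```

```bash
python3 -m handwheel '[[-1,-0.1,0.1,0.8,0,0,0],[-1,0,0,0.6,0,0,0],[-1,0,0,0.4,0,0,0],[-1,0,0,0.4,0,0,0],[-1,0,0,0,0,0,0],[-1,0,0,0,0,0,0],[-1,0,0,0,0,0,0]]'
python3 -m handwheel '[[-1,0,0,0.3,0,0,0],[-1,0,0,0.3,0,0,0],[-1,0,0,0,0,0,0],[-1,0,0,0,0,0,0]]'
python3 g.py 633 199.3 68 13.9
```

```text
time: 55.38
tool_pos: [633.2, 198.4, 90.9]
tcp_rot: [-180.0, -0.0, 13.9]
ft_force: [0.1, 0.5, -3.0]
finger_gap: 34.6
grip_force: 80.5
time: 55.72
tool_pos: [632.8, 198.4, 84.4]
tcp_rot: [-180.0, 0.0, 13.9]
ft_force: [-0.8, -0.9, -2.3]
finger_gap: 34.5
grip_force: 80.5
t 55.7 pose [632.8 198.4  84.4] [-180.     0.    13.9] F [-0.8 -0.9 -2.3] gap 34.5 grip 80 j6 89.0 
 turn rad 0.0 shift cm 0.04 -0.09 1.64
```

```bash
python3 -m handwheel '[[-1,0,0,0.5,0,0,0],[-1,0,0,0.5,0,0,0],[-1,0,0,0.4,0,0,0],[-1,0,0,0.3,0,0,0],[-1,0,0,0,0,0,0],[-1,0,0,0,0,0,0]]'
python3 -m handwheel '[[0.4,0,0,0,0,0,0],[0.4,0,0,0,0,0,0],[0.4,0,0,0,0,0,0],[0.6,0,0,-3,0,0,0],[1,0,0,-3,0,0,0],[1,0,0,-3,0,0,0.12],[-1,-2,0,-2,0,0,0.12],[-1,-2,0,0,0,0,0],[-1,-2,0,0,0,0,0],[-1,-2,0,0,0,0,0],[-1,0,0,0,0,0,0],[-1,0,0,0,0,0,0]]'
python3 - <<'E'
from h import *
for n in("top","side"):
    p=snapshot(n)
    cv2.imwrite(f"pics/b{n}.png",p["image"][:,:,::-1])
    for nm,x,y in (("s1",633,199),("s2",597,57),("s3",595,-55),("s4",625,-189)):
        print(n,nm,np.round(fit([p],"worn",x,y),1))
    for d in place_of(p,"isolator_tip"): print(n,np.round(d["location"]),round(d["conf"],2))
E
python3 g.py 690 -335 190 0
```

```text
time: 56.22
tool_pos: [632.9, 198.4, 68.3]
tcp_rot: [180.0, 0.0, 13.9]
ft_force: [-3.9, -2.0, 5.6]
finger_gap: 34.6
grip_force: 81.2
time: 57.22
tool_pos: [552.8, 195.9, 178.0]
tcp_rot: [-180.0, -0.0, 0.2]
ft_force: [0.1, 0.3, 0.2]
finger_gap: 12.2
grip_force: 0.0
top s1 [ 628.   210.2   16.7 1924.6]
top s2 [595.6  55.5 -42.1 399.5]
top s3 [593.2 -56.2  -2.8 225.7]
top s4 [ 623.7 -189.   -14.   280.3]
top [ 643. -337.   84.] 0.54
side s1 [633.1 200.9  14.7 753.3]
side s2 [ 596.9   57.6  -42.2 1320.4]
side s3 [594.4 -54.4  -3.9 670. ]
side s4 [ 624.6 -187.8  -14.3  578.8]
side [ 642. -341.   83.] 0.61
t 57.4 pose [554.1 195.7 177.9] [-1.8e+02 -0.0e+00  1.0e-01] F [ 0.2 -0.7  0.3] gap 0.2 grip 0 j6 104.0 
 turn rad 0.002 shift cm 13.59 53.07 -1.21
```

View pics/bside.png

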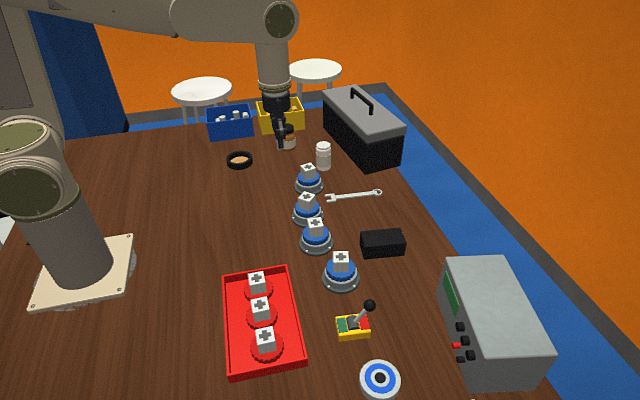

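All four new hubs are seated, the worn hubs are in the tray and the lever is at STOP. Next I'll push the lever to RUN from the +x side.

```bash
python3 -m handwheel '[[-1,0,1.85,0,0,0,0],[-1,0.9,3.8,0,0,0,0],[-1,0.9,3.8,0,0,0,0],[-1,0.9,3.8,0,0,0,0],[-1,0.9,3.8,0,0,0,0],[-1,0.9,3.8,0,0,0,0],[-1,0.9,3.8,0,0,0,0],[-1,0.9,3.8,0,0,0,0]]'>/dev/null
python3 -m handwheel '[[-1,0.9,3.8,0,0,0,0],[-1,1,3.8,0,0,0,0],[-1,1,3.8,0,0,0,0],[-1,1,3.8,0,0,0,0],[-1,1,3.8,0,0,0,0],[-1,1,3.8,0,0,0,0],[-1,0.4,1.85,0,0,0,0],[-1,0,0,0,0,0,0],[-1,0,0,0,0,0,0],[-1,0,0,0,0,0,0],[-1,0,0,0,0,0,0]]'
python3 g.py 678 -335 86 0
```

```text
time: 59.0
tool_pos: [680.9, -333.7, 177.6]
tcp_rot: [-180.0, 0.0, 0.2]
ft_force: [0.0, 0.3, 0.5]
finger_gap: -0.2
grip_force: 0.0
t 59.0 pose [ 680.9 -333.7  177.6] [-180.     0.     0.2] F [0.  0.3 0.5] gap -0.2 grip 0 j6 60.0 
 turn rad 0.004 shift cm -0.29 0.13 9.16
```

```bash
python3 -m handwheel '[[-1,0,0,3,0,0,0],[-1,0,0,3,0,0,0],[-1,0,0,3.1,0,0,0],[-1,0,0,0,0,0,0],[-1,0,0,0,0,0,0]]'
python3 -m handwheel '[[-1,-0.8,0,0,0,0,0],[-1,-0.8,0,0,0,0,0],[-1,-0.8,0,0,0,0,0],[-1,-0.8,0,0,0,0,0],[-1,-0.8,0,0,0,0,0],[-1,-0.8,0,0,0,0,0],[-1,-0.8,0,0,0,0,0],[-1,-0.8,0,0,0,0,0],[-1,-0.8,0,0,0,0,0],[-1,-0.5,0,0,0,0,0],[-1,0,0,0,0,0,0],[-1,0,0,0,0,0,0]]'
python3 g.py 603 -335 86 0
```

```text
time: 59.42
tool_pos: [679.1, -332.6, 84.3]
tcp_rot: [-179.8, 0.3, 0.2]
ft_force: [-0.1, -0.1, -0.1]
finger_gap: 0.1
grip_force: 0.0
time: 60.42
tool_pos: [603.2, -335.2, 86.8]
tcp_rot: [-180.0, 0.0, 0.1]
ft_force: [-0.3, -0.0, 0.2]
finger_gap: -0.1
grip_force: 0.0
t 60.4 pose [ 603.2 -335.2   86.8] [-1.8e+02  0.0e+00  1.0e-01] F [-0.3 -0.   0.2] gap -0.1 grip 0 j6 57.0 
 turn rad 0.002 shift cm -0.02 -0.02 0.08
```

```bash
python3 -m handwheel '[[-1,-0.3,0,0,0,0,0],[-1,0,0,0,0,0,0],[-1,0,0,0,0,0,0]]'
python3 -m handwheel '[[-1,2,0,0,0,0,0],[-1,2,0,0,0,0,0],[-1,2,0,-1,0,0,0],[-1,0,0,-3,0,0,0],[-1,0,0,-3,0,0,0],[-1,0,0,-3,0,0,0],[-1,0,0,0,0,0,0],[-1,0,0,0,0,0,0],[-1,0,0,0,0,0,0]]'
python3 - <<'E'
from h import *
s=[]
for n in("top","side"):
    p=snapshot(n)
    for d in place_of(p,"isolator_tip"): print(n,np.round(d["location"]),round(d["conf"],2))
    u,v=proj(p,[[615,-333,50]])[0].astype(int)
    s.append(cv2.resize(p["image"][v-40:v+40,u-40:u+40,::-1],(390,390)))
cv2.imwrite("pics/lev9.png",np.hstack(s))
E
```

```text
time: 60.67
tool_pos: [600.8, -335.0, 86.7]
tcp_rot: [-180.0, 0.0, 0.2]
ft_force: [0.2, 0.4, -0.6]
finger_gap: -0.1
grip_force: 0.3
time: 61.42
tool_pos: [660.6, -334.9, 186.5]
tcp_rot: [-180.0, 0.0, 0.2]
ft_force: [0.0, 0.6, -0.6]
finger_gap: -0.4
grip_force: 0.0
top [ 576. -327.   86.] 0.53
side [ 575. -334.   84.] 0.46
```

View pics/lev9.png

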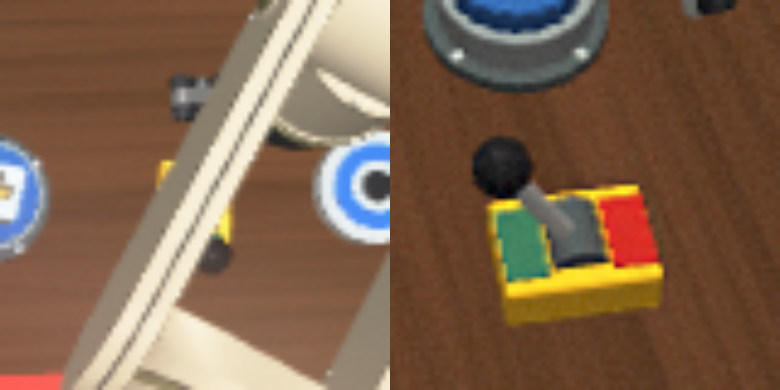

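The lever is fully over the green mark (ball at x≈576), and the arm is clear of everything.

```bash
python3 -c "from bench import hand_in;print(hand_in())"
```

```text
the job is handed in; nothing more can be done
None
```

The job is handed in at about 61 s: three worn hubs on the tray floor, four new hubs home on their own stubs, the lever back at RUN, and the bystanders never touched; the hand-in returned no verdict.

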